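# Put the lemons away in the ventilated fruit keeper

## Robot

A 6-joint arm with a two-finger parallel gripper is mounted at the origin on a cart in front of the work surface, level with it; the furniture and walls round the work are solid. World frame = base frame: x ahead of the robot, y to its left, z up, the work surface at z = 0. Lengths are in mm, angles in rad, forces in N, time in s.
With the tool pointing down it reaches from about 400 to 925 mm from the base axis. Payload 12.5 kg.
Tool frame: the origin (TCP) lies midway between the tips of the shut fingers; the grasp point (between the pads) lies 19 mm behind it (env.tcp_to_grasp is the distance from the TCP to the grasp point, in mm); z points along the fingers, y is the line along which they close (so a half turn about z gives the same grasp; the last joint's range is limited). The gripper opens to 95 mm and grips with 3 to 60 N. Pads are 20 mm wide; open, the fingers measure 119 mm over their backs; the gripper's body (75 mm by 180 mm) begins 59 mm behind the grasp point.
Start: joints at [1.226, 0.491, 1.559, -0, 1.092, -0.106], TCP at [147.817, 607.286, 214.661] pointing down, gripper open.
Joint ranges: [-3.1, 3.1], [-0.84, 2.19], [0.05, 2.79], [-1.13, 4.28], [0.06, 2.93], [-2.69, 2.69]. Speed limits (rad/s): [2.22, 2.22, 2.79, 3.14, 3.14, 3.14].

## Interface

Orientations are given as [roll, pitch, yaw] about the fixed x, y, z axes, in that order (R = Rz(yaw) Ry(pitch) Rx(roll)).
In Python, from cell import env gives the robot as it stands. The module is installed in compiled form; this text tells all that it offers.
- The arm moves only by the tool step_arm, never from a script. Its argument "plan" is a list that holds one entry, the list of rows, each a list of 5 numbers: the shift along the tool's x, y, z in mm, then the turn about the tool's z in degrees, then the opening, from -1 (shut) to 1 (fully open). A call has 1 to 8 rows; each row is the pose to reach, as a shift and turn from the pose commanded when the call began, along the tool's axes at that moment; what a row does not reach only later rows make up. A row lasts 1/12 s, in which the tool goes at most 41.7 mm and 7.16 degrees, less where a joint would pass 70% of its speed; a pose out of reach is approached as far as the arm can. A call with a gripper value outside its range is refused whole. The fingers move at their own pace and stop on an object; the grip force is fixed at half the most. Time passes only in rows, so rows that repeat a pose let the fingers close. It gives the time, the measured TCP pose, the force, the opening and the grip force at its end, in the units of the state.
- env.state(): the state, without advancing time (a new reading comes with each control period).
- env.read_camera(name): name is "side" or "top"; returns the picture (400x640x3 uint8, blue, green, red); there is no depth.
- env.get_calibration(name): a dict with "K" (3x3 intrinsics, pixels), "extrinsics" (4x4, takes a point from world to camera coordinates). Camera axes: x right, y up, looking along -z (the intrinsics and any distortion apply to the point x, -y, -z); pixel columns grow to the right and rows downward; lengths in mm; the calibration is good to about 2 mm. A picture is of the moment at which its call begins. get_calibration takes no time and is no camera call.
- env.job_done(): hands the job in; it is judged then, once.
The state is a dict: "t": time; "joints": joint angles; "qvel": joint speeds; "tau": joint torques, N m; "eef_pos": TCP position; "tcp_rot": TCP orientation; "ft_force": force on the tool from outside, world axes, zero at the start; "moment": the same for the moment, N m; "opening": opening from 0.0 (shut) to 1.0 (fully open); "grip_force": force on a finger pad.
Only numpy, scipy, OpenCV 4.12 (cv2) and the standard library are available. Lean on these libraries where they do the work, as an engineer would, in place of code of your own. Each camera call takes 0.05 s, during which the arm holds its last target. There are 200 camera calls.

## Task

Put every lemon from the worktop into the open white fruit keeper, then seat the wooden lid fully home on it with the steel tab on the hasp's side, and then swing the hasp over until it lies flat on the lid with the tab standing through its slot. Set the black vent lever on the keeper's side to its half-open mark (45 degrees), and leave the other things alone.

Things in the scene. Friction and masses are not known exactly. Their poses are not given: they have to be found in the camera images.
- keeper: the fruit keeper: a white open box fixed to the worktop, outside 176 (its x) x 222 (its y) x 72 mm high, walls 6, floor 4, so the cavity is 164 (x) x 210 (y) mm and 68 deep; four lemons fit in one layer, not in two. Origin: centre of its underside; x points away from the robot and y to its left, give or take its yaw. The vent pod is on its +y side, the steel hasp on its -y side.
- hasp (a joint): angle of the hasp. 0: closed, lying level over the lid towards the keeper's +y; pi/2: upright; about 1.95 to 2.4 at the start: open, leaning outward over the -y side. A steel plate 44 mm wide (along x), 66 long from the hinge axis, 4 thick; when closed its underside is 2 mm above a seated lid. It has a slot 28 (x) x 16 mm centred 42 mm from the hinge. The hinge is stiff (0.04 N m), so it stays where it is left; about 1 N at the tip moves it.
- hasp_tip (a point): middle of the hasp's free edge, 66 mm from the hinge axis, which runs along the keeper's x at y = -117, z = 84 mm in the keeper.
- lever (a joint): angle of the vent lever about its upright axis: 0 closed (the marked long end points to the keeper's -x), grows clockwise seen from above, pi/2 fully open (the long end points to +y, away from the box). Black marks on the pod at 0, 45 and 90 degrees; the 45 degree one (half open) is the longest. The pod is 104 (x) x 90 (y) mm, its top 65 mm high. Stiff (0.06 N m): it stays where it is left.
- lever_grip (a point): on the lever's axis, at mid-height of its bar, at x = 0, y = 156, z = 87.5 mm in the keeper. The black bar is 12 mm wide, 29 tall (72 to 100 mm above the worktop, standing on a hub disc 32 mm across whose top is 72 mm up), reaching 42 mm from the axis at its long end and 20 mm at the other; pinch it across its width.
- lid: the loose wooden lid, 0.25 kg, lying flat, right way up. Panel 176 (its x) x 222 (its y) x 10 mm; below it an inset 156 x 202 x 6 mm that drops into the keeper's cavity with 4 mm to spare all round. Origin: centre of the inset's underside; seated, the origin is 66 mm above the keeper's and their axes agree. The panel's top is 16 mm above the origin.
- lid_handle (a point): centre of the lid's bar handle, 45 mm above the lid's origin: a bar 80 (along the lid's x) x 14 x 16 mm high, free below by 21 mm but for two posts at x = +-30 mm. Pinch it across its 14 mm.
- staple (a point): top of the upright steel tab (16 along x, 5 thick, 14 tall) on the lid, 75 mm from the lid's middle towards its -y edge. At the start it is the lid's end away from the robot. It goes to the hasp's side and stands through the hasp's slot when all is closed.
- lemon_a_mid (a point): centre of a yellow lemon, 78 mm long (its x axis, lying level), 55 thick; or None if this one is absent. 3 or 4 lemons lie on the worktop.
- lemon_b_mid (a point): centre of a yellow lemon, 78 mm long (its x axis, lying level), 55 thick; or None if this one is absent. 3 or 4 lemons lie on the worktop.
- lemon_c_mid (a point): centre of a yellow lemon, 78 mm long (its x axis, lying level), 55 thick; or None if this one is absent. 3 or 4 lemons lie on the worktop.
- lemon_d_mid (a point): centre of a yellow lemon, 78 mm long (its x axis, lying level), 55 thick; or None if this one is absent. 3 or 4 lemons lie on the worktop.
- mill_1: bystander: small clear salt shaker, 44 mm thick, 90 tall; origin at the centre of its underside. To be left alone.
- tin_1: bystander: food tin, 75 mm across, 58 tall; origin at the centre of its underside. To be left alone.
- jar_1: bystander: jar with a black lid, 63 mm across, 94 tall; origin at the centre of its underside. To be left alone.
- bottle_2: bystander: little brown dropper bottle, 33 mm across, 102 tall; origin at the centre of its underside. To be left alone.
- spice_jar_1: bystander: spice jar with a dark cap, 41 mm across, 105 tall; origin at the centre of its underside. To be left alone.

How it is judged:
By the outcome, as a careful person would: the job done as asked, in the order asked, and still so for the second after the job is handed in, with the robot touching nothing.
Of lemon_a, lemon_b, lemon_c, lemon_d only 3 to 4 are there at a start; the rules pass over those that are not, and their reading is None.
At some moment in a run one of lemon_a, lemon_b, lemon_c, lemon_d may be knocked a few centimetres aside while the robot is not near it.
Once in a run the grip may slacken for a moment while it holds something.
It also fails if it takes over 192 s, if anything falls off the work surface, if the arm or the gripper's body presses on something with over 40 N, if the wrist force passes 120 N, or if a joint passes its speed limit or range.

## Working session

There is one attempt and no reset: what is moved stays moved. The work goes in short steps, Python scripts to look and compute and a tool call to move; the robot and the scene stay as the last step left them, time stands still between calls to the robot, and variables do not carry over. Pictures are saved under pics/ and viewed, at most 14 in all, crops included, and the job is handed in when it is done.

Besides the shell and the picture viewer there is one more tool, called by a JSON object that holds its "op" and its "data", one argument or row to a line. step_arm: Moves the arm, as the interface text tells. Its arguments: {"type":"object","properties":{"plan":{"type":"array"}},"required":["plan"]}

```bash
mkdir -p pics; cat > h.py <<'E'
import numpy as np, cv2
from cell import env
def cal(n):
    c=env.get_calibration(n); return np.array(c["K"]),np.array(c["extrinsics"]),c
def ray(n,u,v):
    K,E,c=cal(n); d=np.linalg.inv(K)@[u,v,1]; d=np.array([d[0],-d[1],-d[2]])
    R=E[:3,:3]; o=-R.T@E[:3,3]; return o,R.T@d
def onz(n,u,v,z):
    o,d=ray(n,u,v); return o+d*(z-o[2])/d[2]
def proj(n,p):
    K,E,c=cal(n); q=E[:3,:3]@np.array(p)+E[:3,3]; q=K@[q[0],-q[1],-q[2]]; return q[:2]/q[2]
def tri(a,b):
    (o1,d1),(o2,d2)=ray(*a),ray(*b)
    s=np.linalg.lstsq(np.c_[d1,-d2],o2-o1,rcond=None)[0]
    return (o1+d1*s[0]+o2+d2*s[1])/2, np.linalg.norm(o1+d1*s[0]-o2-d2*s[1])
def lemons(img):
    h=cv2.cvtColor(img,cv2.COLOR_BGR2HSV)
    m=cv2.inRange(h,(20,120,90),(35,255,255))
    cs=[c for c in cv2.findContours(m,0,1)[0] if cv2.contourArea(c)>80]
    return m,cs
E
python3 - <<'E'
from h import *
for n in("top","side"):
    K,E,c=cal(n); print(n,K.round(1).tolist(),(-E[:3,:3].T@E[:3,3]).round(),[k for k in c])
    i=env.read_camera(n); cv2.imwrite(f"pics/{n}0.png",i)
s=env.state(); print(s)
E
```

```text
top [[387.7, 0.0, 315.0], [0.0, 387.7, 198.3], [0.0, 0.0, 1.0]] [ 441.   -3. 1179.] ['K', 'extrinsics']
side [[398.7, 0.0, 323.1], [0.0, 398.7, 208.1], [0.0, 0.0, 1.0]] [ 530. 1056.  695.] ['K', 'extrinsics']
{'t': 0.1, 'joints': array([ 1.22636382e+00,  4.91517590e-01,  1.55939351e+00,  1.88226153e-05,
        1.09170944e+00, -1.05607852e-01]), 'qvel': array([ 8.06804685e-06, -4.56942937e-04, -1.40587177e-03,  1.16142399e-03,
        2.35313400e-03,  5.29425275e-04]), 'tau': array([ 2.40666333e-03, -6.13619900e+01, -2.58604950e+01,  6.93901652e-02,
        4.70307958e-02, -9.12622340e-05]), 'eef_pos': array([147.75438131, 607.05840165, 214.10708956]), 'tcp_rot': array([-3.14057226e+00, -1.24952464e-04,  2.90275925e+00]), 'ft_force': array([ 0.36508101, -0.15249879, -0.09714404]), 'moment': array([-0.00937853,  0.03268878,  0.02531753]), 'grip_force': 0.0, 'opening': 1.001750571916992}
```

View pics/top0.png

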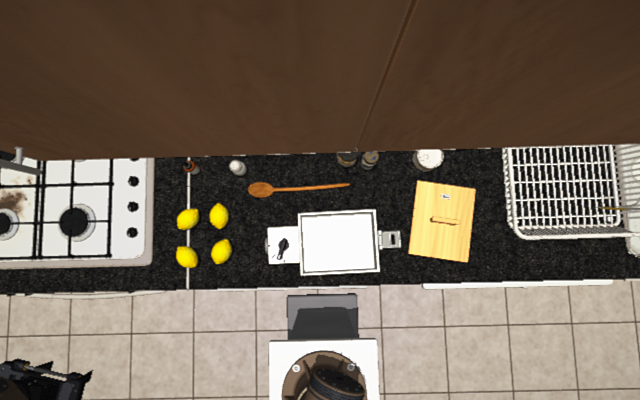

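View pics/side0.png

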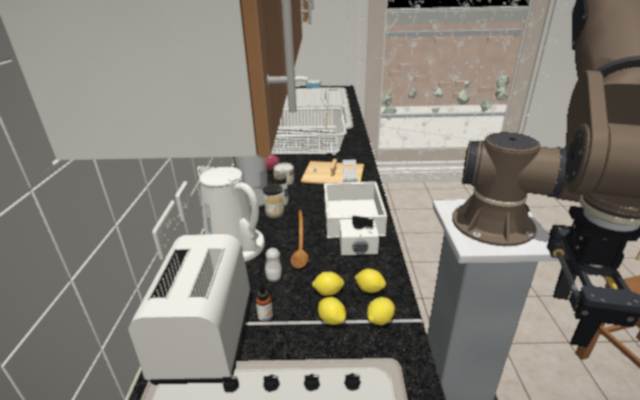

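Top view: four lemons at about (188,218), (219,216), (186,256), (221,252). The keeper is at (340,242), its lever at (283,247) and its hasp at (390,239). The lid is at (442,221), with the tab at (445,197) and the handle at (445,220). The side view agrees.

```bash
cat >> h.py <<'E'
def minrect(m):
    c=max(cv2.findContours(m,0,1)[0],key=cv2.contourArea); return c,cv2.minAreaRect(c)
def lem_report(save=None):
    out={}
    for n in("top","side"):
        i=env.read_camera(n)
        if save: cv2.imwrite(f"pics/{n}{save}.png",i)
        m,cs=lemons(i); out[n]=[]
        for c in cs:
            if n=="top" and not(150<c[0,0,0]<420 and c[0,0,1]<300): continue
            M=cv2.moments(c); e=cv2.fitEllipse(c); out[n].append((M["m10"]/M["m00"],M["m01"]/M["m00"],cv2.contourArea(c),e))
    for (u,v,a,e) in out["top"]:
        p=onz("top",u,v,27); t=np.radians(e[2]+90)  # major axis dir
        q=onz("top",u+10*np.cos(t),v+10*np.sin(t),27)-p
        s=proj("side",p); b=min(out["side"],key=lambda b:np.hypot(*(s-b[:2]))) if out["side"] else None
        print("lemon",p[:2].round(1),"axis yaw",round(np.degrees(np.arctan2(q[1],q[0]))%180,1),"area",a,"ax",np.round(e[1],1),
          "tri",*( [tri(("top",u,v),("side",b[0],b[1]))[0].round(1)] if b else []))
E
python3 - <<'E'
from h import *
lem_report()
i=cv2.imread("pics/top0.png"); h=cv2.cvtColor(i,cv2.COLOR_BGR2HSV)
# lid
m=cv2.inRange(h,(10,60,120),(25,255,255)); m[:, :380]=0; m[:, 500:]=0; m[:160]=0;m[290:]=0
c,r=minrect(cv2.morphologyEx(m,cv2.MORPH_CLOSE,np.ones((9,9))))
print("lid rect",r); B=cv2.boxPoints(r); P=np.array([onz("top",*b,16)[:2] for b in B]); print(P.round(1),P.mean(0).round(1),np.linalg.norm(P-np.roll(P,1,0),axis=1).round(1))
for a,b in((0,1),(1,2)): d=P[b]-P[a]; print(np.degrees(np.arctan2(d[1],d[0])).round(1))
# keeper
w=cv2.inRange(h,(0,0,150),(180,60,255)); k=w.copy(); k[:, :299]=0; k[:, 384:]=0; k[:200]=0;k[285:]=0
c,r=minrect(k); B=cv2.boxPoints(r); P=np.array([onz("top",*b,72)[:2] for b in B]); print("keeper",r,P.round(1),P.mean(0).round(1),np.linalg.norm(P-np.roll(P,1,0),axis=1).round(1))
for a,b in((0,1),(1,2)): d=P[b]-P[a]; print(np.degrees(np.arctan2(d[1],d[0])).round(1))
cv2.imwrite("pics/crop0.png",cv2.resize(i[180:285,255:485],None,fx=3.4,fy=3.4,interpolation=cv2.INTER_CUBIC))
E
```

```text
lemon [404.1 394.8] axis yaw 43.6 area 355.0 ax [18.7 24.5] tri [405.8 394.   28.8]
lemon [417.4 292.1] axis yaw 152.9 area 349.0 ax [17.9 25.1] tri [418.7 291.2  29.9]
lemon [516.7 392.9] axis yaw 130.9 area 339.0 ax [17.8 24.7] tri [517.7 392.   29.4]
lemon [522.7 299.7] axis yaw 0.2 area 339.5 ax [18.  24.4] tri [524.1 298.8  30.2]
lid rect ((442.12310791015625, 221.01539611816406), (60.77701187133789, 75.66118621826172), 7.125016689300537)
[[ 392.8 -258.8]
 [ 616.5 -298.5]
 [ 588.6 -477.9]
 [ 366.5 -434.8]] [ 491.1 -367.5] [177.9 227.2 181.6 226.3]
-10.1
-98.8
keeper ((340.7278747558594, 241.69345092773438), (62.91731643676758, 85.42620086669922), 87.0643310546875) [[ 522.8   63.4]
 [ 528.9 -180.7]
 [ 351.9 -181.9]
 [ 345.6   57.9]] [437.3 -60.3] [177.3 244.1 177.  239.9]
-88.6
-179.6
```

View pics/crop0.png

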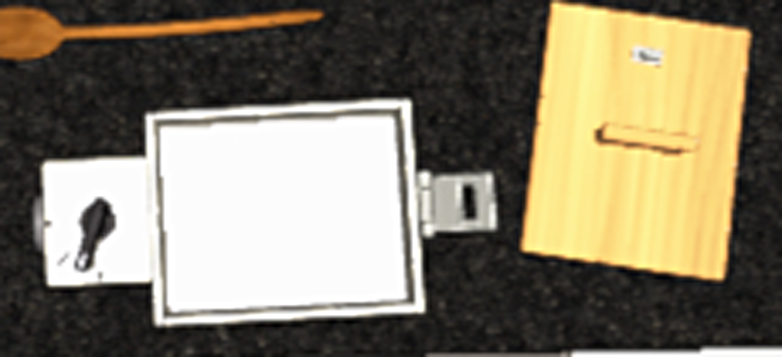

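Crop: rim corners at (146,113), (410,99), (424,310), (157,325). The lever hub is near (98,215) with its long end at (85,268), the handle runs from (597,133) to (690,147), and the tab is at (647,55).

```bash
python3 - <<'E'
from h import *
f=lambda u,v:(255+(u+.5)/3.4-.5,180+(v+.5)/3.4-.5)
P=np.array([onz("top",*f(*q),72)[:2] for q in((146,113),(410,99),(424,310),(157,325))])
print(P.round(1),P.mean(0).round(1),np.linalg.norm(P-np.roll(P,1,0),axis=1).round(1))
yaw=[]
for a,b,o in((0,1,-90),(3,2,-90),(2,1,0),(3,0,0)): d=P[b]-P[a]; yaw.append(np.degrees(np.arctan2(d[1],d[0]))-o)
print("yaw",np.round(yaw,2)); y=np.radians(np.mean(yaw)); c=P.mean(0)
R=np.array([[np.cos(y),-np.sin(y)],[np.sin(y),np.cos(y)]])
print("lever axis",(c+R@[0,156]).round(1), "hinge",(c+R@[0,-117]).round(1))
i=cv2.imread("pics/top0.png"); g=cv2.cvtColor(i,cv2.COLOR_BGR2GRAY)
ax=np.r_[c+R@[0,156],100]; tip=onz("top",*f(85,268),100); print("axis px",proj("top",ax), "lever tip in keeper",(R.T@(tip[:2]-c)).round(1),(tip-ax).round(1))
s=onz("top",*f(647,55),30);a=onz("top",*f(599,133),53);b=onz("top",*f(694,147),53)
print("staple",s,"handle",a,b,(a+b)/2)
for n,q in(("top",(0,0)),):
  pass
# side crop for checks
j=cv2.imread("pics/side0.png"); cv2.imwrite("pics/scrop.png",cv2.resize(j[140:260,290:400],None,fx=5,fy=5,interpolation=cv2.INTER_CUBIC))
for p in((*c,72),(*(c+R@[88,111]),72),(*(c+R@[-88,111]),72),(*(c+R@[88,-111]),72),(*(c+R@[-88,-111]),72)): print("side proj",proj("side",p).round(1),(5*(proj("side",p)-[290,140])).round())
E
```

```text
[[ 521.5   60.2]
 [ 527.5 -161.9]
 [ 352.6 -166.1]
 [ 345.7   54.7]] [436.8 -53.3] [175.9 222.2 175.  220.9]
yaw [1.53 1.78 1.37 1.79]
lever axis [432.4 102.6] hinge [ 440.1 -170.3]
axis px [282.31461897 244.72408149] lever tip in keeper [-37.2 165. ] [-37.4   8.    0. ]
staple [ 563.75378386 -375.95956332   30.        ] handle [ 495.7100015 -323.778162    53.       ] [ 481.7440771  -403.34949141   53.        ] [ 488.7270393 -363.5638267   53.       ]
side proj [353.7 198. ] [319. 290.]
side proj [327.7 217.4] [188. 387.]
side proj [387.2 215.4] [486. 377.]
side proj [324.8 183. ] [174. 215.]
side proj [376.1 181.4] [430. 207.]
```

View pics/scrop.png

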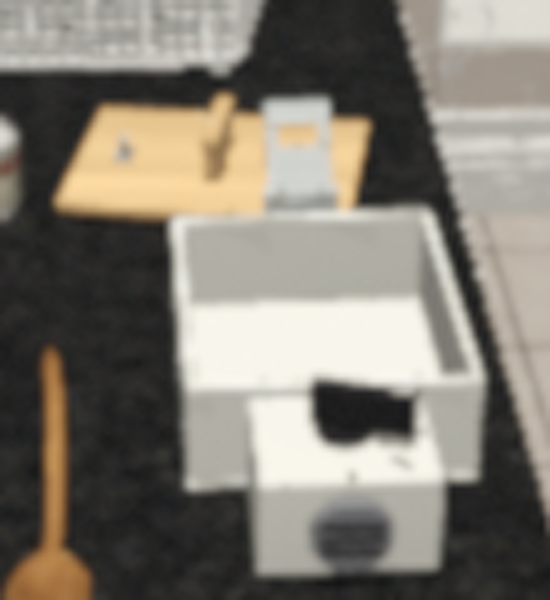

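```bash
cat >> h.py <<'E'
KC=np.array([436.8,-53.3]); KY=np.radians(1.6)
def kw(x,y): return KC+np.array([np.cos(KY)*x-np.sin(KY)*y,np.sin(KY)*x+np.cos(KY)*y])
def plan(wps,start=None):
    "wps: (x,y,z,yawdeg); prints shift in the tool frame of the previous pose, turn, rows needed"
    if start is None:
        s=env.state(); start=(*s["eef_pos"],np.degrees(s["tcp_rot"][2]))
        print("t",round(s["t"],1),"at",np.round(start,1),"op",round(s["opening"]*95,1),"F",s["ft_force"].round(1))
    p=np.array(start,float)
    for w in wps:
        w=np.array(w,float); d=w-p; y=np.radians(p[3])
        ty=(w[3]-p[3]+180)%360-180
        sh=(d[0]*np.cos(y)+d[1]*np.sin(y), d[0]*np.sin(y)-d[1]*np.cos(y), -d[2], -ty)
        j1=np.arctan2(w[1],w[0]); j6=j1+np.pi/2-np.radians(w[3]); j6=(j6+np.pi)%(2*np.pi)-np.pi
        print(np.round(sh,1),"rows",round(max(np.linalg.norm(d[:3])/41.7,abs(ty)/7.16),1),"->",w.round(1),"j6",round(j6,2)); p=w
E
python3 - <<'E'
from h import *
for n,p in(("bottle",(264,318)),("mill",(273,279)),("jar",(273,214)),("tin",(285,183))): print(n,onz("side",*p,0).round())
f=kw(38,52);g=kw(38,-52)
plan([(405,394,150,223.6),(405,394,13,223.6),(405,394,150,223.6),(*g,150,91.6),(*g,19,91.6),(*g,150,91.6)])
E
```

```text
bottle [677. 384.   0.]
mill [670. 246.   0.]
jar [703. -83.   0.]
tin [ 680. -309.    0.]
t 0.2 at [147.8 607.2 214.3 166.3] op 95.1 F [-0.8 -1.2 -1.1]
[-300.4 -146.3   64.3  -57.3] rows 8.2 -> [405.  394.  150.  223.6] j6 -1.56
[ -0.   0. 137.  -0.] rows 3.3 -> [405.  394.   13.  223.6] j6 -1.56
[  -0.    0. -137.   -0.] rows 3.3 -> [405.  394.  150.  223.6] j6 -1.56
[ 292.  -409.9   -0.   132. ] rows 18.4 -> [ 476.2 -104.2  150.    91.6] j6 -0.24
[  0.   0. 131.  -0.] rows 3.1 -> [ 476.2 -104.2   19.    91.6] j6 -0.24
[   0.    0. -131.   -0.] rows 3.1 -> [ 476.2 -104.2  150.    91.6] j6 -0.24
```

{"op": "step_arm", "data": {
  "plan": [
    [[-300,-146,64,-57,0.7],[-300,-146,64,-57,0.7],[-300,-146,64,-57,0.7],[-300,-146,64,-57,0.7],[-300,-146,64,-57,0.7],[-300,-146,64,-57,0.7],[-300,-146,64,-57,0.7],[-300,-146,64,-57,0.7]]
  ]
}}

```text
t: 0.87
eef_pos: [386.3, 409.7, 155.3]
tcp_rot: [3.142, 0.0, -2.434]
ft_force: [-0.3, 0.9, -0.1]
opening: 0.853
grip_force: 0.0
```

{"op": "step_arm", "data": {
  "plan": [
    [[0,0,0,0,0.7],[0,0,0,0,0.7],[0,0,0,0,0.7]]
  ]
}}

```text
t: 1.12
eef_pos: [385.0, 411.1, 155.6]
tcp_rot: [3.141, -0.0, -2.443]
ft_force: [0.7, 0.7, 0.6]
opening: 0.852
grip_force: 0.0
```

```bash
python3 - <<'E'
from h import *
lem_report()
plan([(405,394,150,223.6),(405,394,13,223.6)])
E
```

```text
lemon [403.1 390.7] axis yaw 29.8 area 273.0 ax [17.  23.8] tri [405.1 391.4  24.2]
lemon [417.4 291.9] axis yaw 154.3 area 348.0 ax [18. 25.] tri [418.7 291.   29.8]
lemon [516.6 392.9] axis yaw 131.4 area 340.0 ax [17.8 24.7] tri [517.7 392.   29.5]
lemon [522.6 299.6] axis yaw 0.8 area 340.5 ax [18.  24.4] tri [524.1 298.7  30.1]
t 1.2 at [ 384.4  411.8  155.8 -139.8] op 80.8 F [-0.1  0.6  0.1]
[ -4.3 -26.9   5.8  -3.4] rows 0.7 -> [405.  394.  150.  223.6] j6 -1.56
[ -0.   0. 137.  -0.] rows 3.3 -> [405.  394.   13.  223.6] j6 -1.56
```

{"op": "step_arm", "data": {
  "plan": [
    [[-4,-27,6,-3.4,0.7],[-4,-27,6,-3.4,0.7],[-4,-27,40,-3.4,0.7],[-4,-27,80,-3.4,0.7],[-4,-27,115,-3.4,0.7],[-4,-27,143,-3.4,0.7],[-4,-27,143,-3.4,0.7],[-4,-27,143,-3.4,0.7]]
  ]
}}

```text
t: 1.88
eef_pos: [404.6, 393.5, 12.2]
tcp_rot: [3.141, -0.002, -2.38]
ft_force: [0.1, -0.1, 0.2]
opening: 0.852
grip_force: 0.0
```

{"op": "step_arm", "data": {
  "plan": [
    [[0,0,0,0,-1],[0,0,0,0,-1],[0,0,0,0,-1],[0,0,0,0,-1],[0,0,-30,0,-1],[0,0,-70,0,-1],[0,0,-110,0,-1],[0,0,-137,0,-1]]
  ]
}}

```text
t: 2.55
eef_pos: [406.0, 393.3, 153.7]
tcp_rot: [-3.141, 0.004, -2.381]
ft_force: [-0.3, -0.3, -0.3]
opening: 0.346
grip_force: 0.0
```

```bash
python3 - <<'E'
from h import *
g=kw(38,-52)
plan([(*g,150,91.6),(*g,19,91.6),(*g,150,91.6)])
E
```

```text
t 2.5 at [ 406.   393.3  153.7 -136.4] op 32.8 F [-0.3 -0.3 -0.3]
[ 292.2 -408.8    3.7  132. ] rows 18.4 -> [ 476.2 -104.2  150.    91.6] j6 -0.24
[  0.   0. 131.  -0.] rows 3.1 -> [ 476.2 -104.2   19.    91.6] j6 -0.24
[   0.    0. -131.   -0.] rows 3.1 -> [ 476.2 -104.2  150.    91.6] j6 -0.24
```

```bash
python3 - <<'E'
from h import *
lem_report("1")
E
```

```text
lemon [398.9 390.5] axis yaw 35.2 area 258.0 ax [18.1 18.6] tri [402.8 391.1  23.7]
lemon [417.4 291.4] axis yaw 154.4 area 341.0 ax [17.6 25. ] tri [418.7 290.7  29.4]
lemon [516.7 392.9] axis yaw 130.9 area 339.0 ax [17.8 24.7] tri [517.7 392.   29.5]
lemon [522.7 299.6] axis yaw 0.8 area 338.5 ax [17.9 24.4] tri [524.1 298.7  30.1]
```

{"op": "step_arm", "data": {
  "plan": [
    [[0,0,0,0,0.7],[0,0,0,0,0.7],[0,0,0,0,0.7],[0,0,0,0,0.7],[0,0,0,0,0.7],[0,0,0,0,0.7],[0,0,0,0,0.7]]
  ]
}}

```text
t: 3.23
eef_pos: [405.5, 393.0, 149.1]
tcp_rot: [3.141, -0.001, -2.381]
ft_force: [-0.2, -1.1, -0.6]
opening: 0.695
grip_force: 0.0
```

{"op": "step_arm", "data": {
  "plan": [
    [[0,0,40,0,0.7],[0,0,80,0,0.7],[0,0,115,0,0.7],[0,0,136,0,0.7],[0,0,136,0,-1],[0,0,136,0,-1],[0,0,136,0,-1],[0,0,136,0,-1]]
  ]
}}

```text
t: 3.9
eef_pos: [406.3, 393.6, 15.3]
tcp_rot: [-3.141, 0.003, -2.381]
ft_force: [-0.5, 0.7, 1.0]
opening: 0.624
grip_force: 0.0
```

{"op": "step_arm", "data": {
  "plan": [
    [[0,0,0,0,-1],[0,0,0,0,-1],[0,0,0,0,-1],[0,0,0,0,-1]]
  ]
}}

```text
t: 4.23
eef_pos: [406.3, 393.5, 15.2]
tcp_rot: [-3.141, 0.003, -2.381]
ft_force: [-1.0, -0.4, 9.0]
opening: 0.56
grip_force: 30.0
```

{"op": "step_arm", "data": {
  "plan": [
    [[0,0,0,0,-1],[0,0,-30,0,-1],[0,0,-70,0,-1],[0,0,-110,0,-1],[0,0,-137,0,-1],[0,0,-137,0,-1]]
  ]
}}

```text
t: 4.73
eef_pos: [407.2, 394.4, 156.9]
tcp_rot: [-3.141, 0.01, -2.381]
ft_force: [1.2, 0.9, -0.9]
opening: 0.557
grip_force: 30.0
```

```bash
python3 - <<'E'
from h import *
lem_report()
g=kw(38,-52)
plan([(*g,150,91.6),(*g,19,91.6),(*g,150,91.6)])
E
```

```text
lemon [378.7 434.3] axis yaw 114.2 area 99.5 ax [ 8.5 17.1] tri [403.9 389.3 139.5]
lemon [417.5 291.4] axis yaw 154.8 area 342.0 ax [17.6 25. ] tri [412.3 285.5  53. ]
lemon [516.6 392.9] axis yaw 131.4 area 340.0 ax [17.8 24.7] tri [517.6 392.   29.5]
lemon [522.6 299.6] axis yaw 0.8 area 340.5 ax [18.  24.4] tri [524.1 298.7  30.1]
t 4.8 at [ 405.7  393.1  151.9 -136.4] op 53.1 F [ 0.5  0.5 -0.8]
[ 291.9 -408.8    1.9  132. ] rows 18.4 -> [ 476.2 -104.2  150.    91.6] j6 -0.24
[  0.   0. 131.  -0.] rows 3.1 -> [ 476.2 -104.2   19.    91.6] j6 -0.24
[   0.    0. -131.   -0.] rows 3.1 -> [ 476.2 -104.2  150.    91.6] j6 -0.24
```

```bash
python3 - <<'E'
from h import *
g=kw(38,-52)
plan([(430,230,150,179.6),(453,60,150,135.6),(*g,150,91.6)])
E
```

```text
t 4.8 at [ 405.7  393.1  151.9 -136.4] op 53.1 F [ 0.5  0.5 -0.8]
[  94.9 -134.9    1.9   44. ] rows 6.1 -> [430.  230.  150.  179.6] j6 -1.07
[ -24.2 -169.8   -0.    44. ] rows 6.1 -> [453.   60.  150.  135.6] j6 -0.66
[-131.5 -101.1   -0.    44. ] rows 6.1 -> [ 476.2 -104.2  150.    91.6] j6 -0.24
```

{"op": "step_arm", "data": {
  "plan": [
    [[95,-135,2,44,-1],[95,-135,2,44,-1],[95,-135,2,44,-1],[95,-135,2,44,-1],[95,-135,2,44,-1],[95,-135,2,44,-1],[95,-135,2,44,-1],[95,-135,2,44,-1]]
  ]
}}

```text
t: 5.5
eef_pos: [429.5, 229.5, 147.7]
tcp_rot: [-3.141, -0.002, 3.137]
ft_force: [1.0, -0.0, -1.4]
opening: 0.558
grip_force: 30.0
```

{"op": "step_arm", "data": {
  "plan": [
    [[-24,-170,0,44,-1],[-24,-170,0,44,-1],[-24,-170,0,44,-1],[-24,-170,0,44,-1],[-24,-170,0,44,-1],[-24,-170,0,44,-1],[-24,-170,0,44,-1],[-24,-170,0,44,-1]]
  ]
}}

```text
t: 6.17
eef_pos: [452.4, 59.9, 148.1]
tcp_rot: [-3.141, -0.001, 2.372]
ft_force: [-0.3, 0.2, -1.5]
opening: 0.559
grip_force: 30.0
```

{"op": "step_arm", "data": {
  "plan": [
    [[-131,-101,0,44,-1],[-131,-101,0,44,-1],[-131,-101,0,44,-1],[-131,-101,0,44,-1],[-131,-101,0,44,-1],[-131,-101,0,44,-1],[-131,-101,0,44,-1],[-131,-101,0,44,-1]]
  ]
}}

```text
t: 6.83
eef_pos: [475.6, -103.5, 148.3]
tcp_rot: [-3.141, -0.0, 1.606]
ft_force: [0.1, -0.3, -0.5]
opening: 0.562
grip_force: 30.0
```

```bash
python3 - <<'E'
from h import *
g=kw(38,-52)
plan([(*g,150,91.6),(*g,19,91.6)])
E
```

```text
t 6.8 at [ 475.6 -103.5  148.3   92. ] op 53.3 F [ 0.1 -0.3 -0.5]
[-0.7  0.6 -1.7  0.4] rows 0.1 -> [ 476.2 -104.2  150.    91.6] j6 -0.24
[  0.   0. 131.  -0.] rows 3.1 -> [ 476.2 -104.2   19.    91.6] j6 -0.24
```

{"op": "step_arm", "data": {
  "plan": [
    [[0,0,40,0,-1],[0,0,80,0,-1],[0,0,115,0,-1],[0,0,129,0,-1],[0,0,129,0,-1],[0,0,129,0,0.35],[0,0,129,0,0.35],[0,0,129,0,0.35]]
  ]
}}

```text
t: 7.5
eef_pos: [476.2, -104.0, 20.4]
tcp_rot: [3.14, 0.0, 1.602]
ft_force: [0.0, 0.1, -0.2]
opening: 0.668
grip_force: 0.0
```

{"op": "step_arm", "data": {
  "plan": [
    [[0,0,0,0,0.35],[0,0,0,0,0.35],[0,0,-40,0,0.35],[0,0,-80,0,0.35],[0,0,-120,0,0.7],[0,0,-131,0,0.7],[0,0,-131,0,0.7]]
  ]
}}

```text
t: 8.08
eef_pos: [476.8, -104.6, 154.1]
tcp_rot: [3.135, 0.002, 1.599]
ft_force: [0.2, 0.9, 0.3]
opening: 0.82
grip_force: 0.0
```

```bash
python3 - <<'E'
from h import *
lem_report()
plan([(440,100,150,124.6),(418.5,291,150,154.6),(418.5,291,13,154.6)])
E
```

```text
lemon [417.5 292.1] axis yaw 153.8 area 353.0 ax [18.1 25.1] tri [418.8 291.2  29.9]
lemon [516.5 392.8] axis yaw 130.2 area 345.0 ax [17.9 24.9] tri [517.6 391.9  29.4]
lemon [522.8 299.6] axis yaw 0.9 area 345.0 ax [18.2 24.5] tri [524.1 298.8  30.1]
t 8.2 at [ 475.5 -104.2  150.8   91.6] op 79.7 F [ 0.4  0.  -0.2]
[205.1 -29.7   0.8 -33. ] rows 5.0 -> [440.  100.  150.  124.6] j6 -0.38
[169.4  90.8  -0.  -30. ] rows 4.6 -> [418.5 291.  150.  154.6] j6 -0.52
[  0.   0. 137.  -0.] rows 3.3 -> [418.5 291.   13.  154.6] j6 -0.52
```

{"op": "step_arm", "data": {
  "plan": [
    [[205,-30,1,-33,0.6],[205,-30,1,-33,0.6],[205,-30,1,-33,0.6],[205,-30,1,-33,0.6],[205,-30,1,-33,0.6],[205,-30,1,-33,0.6],[205,-30,1,-33,0.6],[205,-30,1,-33,0.6]]
  ]
}}

```text
t: 8.85
eef_pos: [439.6, 99.7, 148.6]
tcp_rot: [-3.14, -0.001, 2.175]
ft_force: [-0.0, -0.8, 0.2]
opening: 0.798
grip_force: 0.0
```

{"op": "step_arm", "data": {
  "plan": [
    [[169,91,0,-30,0.6],[169,91,0,-30,0.6],[169,91,0,-30,0.6],[169,91,0,-30,0.6],[169,91,0,-30,0.6],[169,91,0,-30,0.6],[169,91,0,-30,0.6],[169,91,0,-30,0.6]]
  ]
}}

```text
t: 9.52
eef_pos: [419.3, 289.1, 149.0]
tcp_rot: [-3.141, -0.001, 2.696]
ft_force: [-0.1, -0.2, 0.9]
opening: 0.804
grip_force: 0.0
```

{"op": "step_arm", "data": {
  "plan": [
    [[0,0,40,0,0.6],[0,0,80,0,0.6],[0,0,115,0,0.6],[0,0,136,0,0.6],[0,0,136,0,0.6],[0,0,136,0,-1],[0,0,136,0,-1],[0,0,136,0,-1]]
  ]
}}

```text
t: 10.18
eef_pos: [419.8, 290.5, 15.2]
tcp_rot: [3.14, 0.002, 2.697]
ft_force: [-0.0, 0.0, -0.3]
opening: 0.645
grip_force: 0.0
```

{"op": "step_arm", "data": {
  "plan": [
    [[0,0,0,0,-1],[0,0,0,0,-1],[0,0,0,0,-1],[0,0,0,0,-1],[0,0,0,0,-1],[0,0,0,0,-1]]
  ]
}}

```text
t: 10.68
eef_pos: [419.6, 290.7, 15.1]
tcp_rot: [3.14, 0.002, 2.698]
ft_force: [1.2, -3.4, 9.2]
opening: 0.559
grip_force: 30.0
```

{"op": "step_arm", "data": {
  "plan": [
    [[0,0,-30,0,-1],[0,0,-70,0,-1],[0,0,-110,0,-1],[0,0,-137,0,-1],[0,0,-137,0,-1]]
  ]
}}

```text
t: 11.1
eef_pos: [420.5, 291.7, 156.4]
tcp_rot: [3.134, 0.006, 2.699]
ft_force: [0.5, -0.4, 0.2]
opening: 0.558
grip_force: 30.0
```

```bash
python3 - <<'E'
from h import *
g=kw(38,52)
plan([(445,150,150,123),(*g,150,91.6),(*g,19,91.6)])
E
```

```text
t 11.1 at [420.5 291.7 156.4 154.6] op 53.0 F [ 0.5 -0.4  0.2]
[ -82.8 -117.5    6.4   31.6] rows 4.4 -> [445. 150. 150. 123.] j6 -0.25
[-141.4  -58.1   -0.    31.4] rows 4.4 -> [ 4.733e+02 -3.000e-01  1.500e+02  9.160e+01] j6 -0.03
[  0.   0. 131.  -0.] rows 3.1 -> [ 4.733e+02 -3.000e-01  1.900e+01  9.160e+01] j6 -0.03
```

{"op": "step_arm", "data": {
  "plan": [
    [[-83,-117,2,31.5,-1],[-83,-117,2,31.5,-1],[-83,-117,2,31.5,-1],[-83,-117,2,31.5,-1],[-83,-117,2,31.5,-1],[-83,-117,2,31.5,-1],[-83,-117,2,31.5,-1]]
  ]
}}

```text
t: 11.68
eef_pos: [443.5, 149.3, 148.6]
tcp_rot: [3.141, -0.0, 2.15]
ft_force: [-0.2, 0.2, -1.1]
opening: 0.562
grip_force: 30.0
```

{"op": "step_arm", "data": {
  "plan": [
    [[-141,-58,0,31.5,-1],[-141,-58,0,31.5,-1],[-141,-58,0,31.5,-1],[-141,-58,0,31.5,-1],[-141,-58,0,31.5,-1],[-141,-58,0,31.5,-1],[-141,-58,0,31.5,-1],[-141,-58,0,31.5,-1]]
  ]
}}

```text
t: 12.35
eef_pos: [471.8, 0.6, 148.5]
tcp_rot: [-3.141, -0.0, 1.603]
ft_force: [-0.2, -0.9, -1.2]
opening: 0.56
grip_force: 30.0
```

```bash
python3 - <<'E'
from h import *
g=kw(38,52)
plan([(*g,150,91.6),(*g,19,91.6)])
E
```

```text
t 12.3 at [471.8   0.6 148.5  91.9] op 53.2 F [-0.2 -0.9 -1.2]
[-0.9  1.5 -1.5  0.3] rows 0.1 -> [ 4.733e+02 -3.000e-01  1.500e+02  9.160e+01] j6 -0.03
[  0.   0. 131.  -0.] rows 3.1 -> [ 4.733e+02 -3.000e-01  1.900e+01  9.160e+01] j6 -0.03
```

{"op": "step_arm", "data": {
  "plan": [
    [[-1,2,40,0,-1],[-1,2,80,0,-1],[-1,2,115,0,-1],[-1,2,129,0,-1],[-1,2,129,0,-1],[-1,2,129,0,0.35],[-1,2,129,0,0.35],[-1,2,129,0,0.35]]
  ]
}}

```text
t: 13.02
eef_pos: [474.5, -1.0, 20.4]
tcp_rot: [3.14, 0.0, 1.6]
ft_force: [-0.1, -0.6, 0.5]
opening: 0.664
grip_force: 0.0
```

{"op": "step_arm", "data": {
  "plan": [
    [[0,0,0,0,0.35],[0,0,0,0,0.35],[0,0,-40,0,0.35],[0,0,-80,0,0.35],[0,0,-120,0,0.6],[0,0,-131,0,0.6],[0,0,-131,0,0.6]]
  ]
}}

```text
t: 13.6
eef_pos: [475.3, -1.6, 154.1]
tcp_rot: [3.135, 0.001, 1.599]
ft_force: [-0.5, 0.2, 0.7]
opening: 0.79
grip_force: 0.0
```

```bash
python3 - <<'E'
from h import *
lem_report("2")
plan([(498,150,150,46),(523.7,299,150,0.8),(523.7,299,13,0.8)])
E
```

```text
lemon [ 474.7 -120.6] axis yaw 170.7 area 182.5 ax [15.  17.7] tri [ 476.  -121.8   15.3]
lemon [516.6 392.8] axis yaw 130.0 area 344.0 ax [17.9 24.8] tri [517.7 391.9  29.3]
lemon [522.7 299.7] axis yaw 0.9 area 344.0 ax [18.2 24.4] tri [524.1 298.8  30.2]
t 13.7 at [473.9  -1.4 150.8  91.6] op 75.5 F [-0.6  0.1 -0.1]
[150.7  28.3   0.8  45.6] rows 6.4 -> [498. 150. 150.  46.] j6 1.06
[125.  -85.   -0.   45.2] rows 6.3 -> [523.7 299.  150.    0.8] j6 2.08
[  0.   0. 137.  -0.] rows 3.3 -> [523.7 299.   13.    0.8] j6 2.08
```

View pics/side2.png

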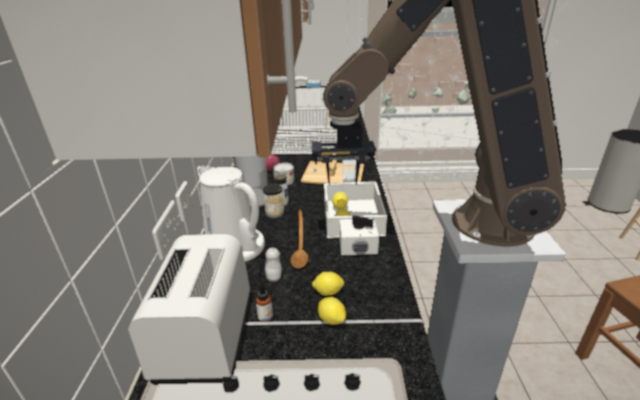

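Two lemons are in the keeper at side (341,203); two remain at (328,283) and (332,311).

{"op": "step_arm", "data": {
  "plan": [
    [[151,28,1,45.5,0.6],[151,28,1,45.5,0.6],[151,28,1,45.5,0.6],[151,28,1,45.5,0.6],[151,28,1,45.5,0.6],[151,28,1,45.5,0.6],[151,28,1,45.5,0.6],[151,28,1,45.5,0.6]]
  ]
}}

```text
t: 14.37
eef_pos: [497.1, 150.5, 147.8]
tcp_rot: [-3.14, 0.002, 0.8]
ft_force: [0.1, 0.4, 0.0]
opening: 0.799
grip_force: 0.0
```

{"op": "step_arm", "data": {
  "plan": [
    [[125,-85,0,45,0.6],[125,-85,0,45,0.6],[125,-85,0,45,0.6],[125,-85,0,45,0.6],[125,-85,0,45,0.6],[125,-85,0,45,0.6],[125,-85,0,45,0.6],[125,-85,0,45,0.6]]
  ]
}}

```text
t: 15.03
eef_pos: [522.9, 299.1, 148.1]
tcp_rot: [3.141, 0.002, 0.02]
ft_force: [-0.1, 0.3, -1.1]
opening: 0.799
grip_force: 0.0
```

{"op": "step_arm", "data": {
  "plan": [
    [[0,0,40,0,0.6],[0,0,80,0,0.6],[0,0,115,0,0.6],[0,0,136,0,0.6],[0,0,136,0,0.6],[0,0,136,0,-1],[0,0,136,0,-1],[0,0,136,0,-1]]
  ]
}}

```text
t: 15.7
eef_pos: [524.1, 299.6, 15.3]
tcp_rot: [-3.141, -0.002, 0.02]
ft_force: [-0.2, 0.6, 0.6]
opening: 0.641
grip_force: 0.0
```

{"op": "step_arm", "data": {
  "plan": [
    [[0,0,0,0,-1],[0,0,0,0,-1],[0,0,0,0,-1],[0,0,0,0,-1],[0,0,0,0,-1],[0,0,0,0,-1]]
  ]
}}

```text
t: 16.2
eef_pos: [524.0, 299.4, 15.2]
tcp_rot: [-3.141, -0.002, 0.02]
ft_force: [-0.2, -2.8, 7.1]
opening: 0.562
grip_force: 30.0
```

{"op": "step_arm", "data": {
  "plan": [
    [[0,0,-30,0,-1],[0,0,-70,0,-1],[0,0,-110,0,-1],[0,0,-137,0,-1],[0,0,-137,0,-1],[0,0,-137,0,-1]]
  ]
}}

```text
t: 16.7
eef_pos: [523.7, 299.5, 152.6]
tcp_rot: [-3.14, -0.004, 0.02]
ft_force: [-0.8, -0.6, -1.4]
opening: 0.559
grip_force: 30.0
```

```bash
python3 - <<'E'
from h import *
g=kw(-31,-52)
plan([(480,160,150,31),(440,20,150,61),(*g,150,91.6),(*g,19,91.6)])
E
```

```text
t 16.7 at [523.7 299.5 152.6   1.1] op 53.1 F [-0.8 -0.6 -1.4]
[-46.4 138.7   2.6 -29.9] rows 4.2 -> [480. 160. 150.  31.] j6 1.35
[-106.4   99.4   -0.   -30. ] rows 4.2 -> [440.  20. 150.  61.] j6 0.55
[-126.2   32.5   -0.   -30.6] rows 4.3 -> [ 407.3 -106.1  150.    91.6] j6 -0.28
[  0.   0. 131.  -0.] rows 3.1 -> [ 407.3 -106.1   19.    91.6] j6 -0.28
```

{"op": "step_arm", "data": {
  "plan": [
    [[-46,139,2,-30,-1],[-46,139,2,-30,-1],[-46,139,2,-30,-1],[-46,139,2,-30,-1],[-46,139,2,-30,-1],[-46,139,2,-30,-1],[-46,139,2,-30,-1]]
  ]
}}

```text
t: 17.28
eef_pos: [479.8, 159.3, 147.9]
tcp_rot: [-3.141, 0.001, 0.541]
ft_force: [0.1, -0.1, -1.2]
opening: 0.558
grip_force: 30.0
```

{"op": "step_arm", "data": {
  "plan": [
    [[-106,99,0,-30,-1],[-106,99,0,-30,-1],[-106,99,0,-30,-1],[-106,99,0,-30,-1],[-106,99,0,-30,-1],[-106,99,0,-30,-1],[-106,99,0,-30,-1]]
  ]
}}

```text
t: 17.87
eef_pos: [440.6, 20.3, 148.3]
tcp_rot: [-3.141, -0.0, 1.062]
ft_force: [-0.8, 0.6, -1.2]
opening: 0.56
grip_force: 30.0
```

{"op": "step_arm", "data": {
  "plan": [
    [[-126,32,0,-30.5,-1],[-126,32,0,-30.5,-1],[-126,32,0,-30.5,-1],[-126,32,0,-30.5,-1],[-126,32,0,-30.5,-1],[-126,32,0,-30.5,-1],[-126,32,0,-30.5,-1],[-126,32,0,-30.5,-1]]
  ]
}}

```text
t: 18.53
eef_pos: [407.8, -104.8, 148.4]
tcp_rot: [-3.141, -0.0, 1.595]
ft_force: [0.4, 0.0, -1.1]
opening: 0.564
grip_force: 30.0
```

```bash
python3 - <<'E'
from h import *
g=kw(-31,-52)
plan([(*g,150,91.6),(*g,19,91.6)])
E
```

```text
t 18.5 at [ 407.8 -104.8  148.4   91.4] op 53.6 F [ 0.4  0.  -1.1]
[-1.4 -0.6 -1.6 -0.2] rows 0.1 -> [ 407.3 -106.1  150.    91.6] j6 -0.28
[  0.   0. 131.  -0.] rows 3.1 -> [ 407.3 -106.1   19.    91.6] j6 -0.28
```

{"op": "step_arm", "data": {
  "plan": [
    [[0,0,40,0,-1],[0,0,80,0,-1],[0,0,115,0,-1],[0,0,129,0,-1],[0,0,129,0,-1],[0,0,129,0,0.32],[0,0,129,0,0.32],[0,0,129,0,0.32]]
  ]
}}

```text
t: 19.2
eef_pos: [408.0, -105.5, 20.2]
tcp_rot: [3.14, 0.001, 1.598]
ft_force: [-0.3, -0.1, 0.2]
opening: 0.654
grip_force: 0.0
```

{"op": "step_arm", "data": {
  "plan": [
    [[0,0,0,0,0.32],[0,0,0,0,0.32],[0,0,-40,0,0.35],[0,0,-80,0,0.35],[0,0,-120,0,0.6],[0,0,-131,0,0.6],[0,0,-131,0,0.6],[0,0,-131,0,0.6]]
  ]
}}

```text
t: 19.87
eef_pos: [407.5, -105.9, 151.1]
tcp_rot: [3.14, 0.001, 1.598]
ft_force: [-0.5, -0.5, -0.9]
opening: 0.798
grip_force: 0.0
```

```bash
python3 - <<'E'
from h import *
lem_report("3")
plan([(430,80,150,104),(480,250,150,117),(517.3,392,150,130),(517.3,392,13,130)])
E
```

```text
lemon [4.728e+02 1.000e-01] axis yaw 93.4 area 291.0 ax [16.5 22.8] tri [ 4.766e+02 -4.000e-01  8.390e+01]
lemon [516.5 392.7] axis yaw 130.7 area 344.0 ax [17.8 24.9] tri [517.6 391.9  29.3]
t 20.0 at [ 406.9 -105.6  149.7   91.6] op 75.9 F [-0.2 -0.1 -0.3]
[184.9  28.2  -0.3 -12.4] rows 4.5 -> [430.  80. 150. 104.] j6 -0.06
[152.9  89.6  -0.  -13. ] rows 4.2 -> [480. 250. 150. 117.] j6 0.01
[109.6  97.7  -0.  -13. ] rows 3.5 -> [517.3 392.  150.  130. ] j6 -0.05
[  0.   0. 137.  -0.] rows 3.3 -> [517.3 392.   13.  130. ] j6 -0.05
```

{"op": "step_arm", "data": {
  "plan": [
    [[185,28,0,-12.5,0.6],[185,28,0,-12.5,0.6],[185,28,0,-12.5,0.6],[185,28,0,-12.5,0.6],[185,28,0,-12.5,0.6],[185,28,0,-12.5,0.6],[185,28,0,-12.5,0.6],[185,28,0,-12.5,0.6]]
  ]
}}

```text
t: 20.63
eef_pos: [429.8, 79.5, 149.6]
tcp_rot: [-3.14, -0.0, 1.817]
ft_force: [-0.0, -0.3, -0.6]
opening: 0.799
grip_force: 0.0
```

{"op": "step_arm", "data": {
  "plan": [
    [[153,90,0,-13,0.6],[153,90,0,-13,0.6],[153,90,0,-13,0.6],[153,90,0,-13,0.6],[153,90,0,-13,0.6],[153,90,0,-13,0.6],[153,90,0,-13,0.6]]
  ]
}}

```text
t: 21.22
eef_pos: [480.0, 248.9, 149.8]
tcp_rot: [-3.14, -0.0, 2.043]
ft_force: [0.4, -0.0, -0.9]
opening: 0.8
grip_force: 0.0
```

{"op": "step_arm", "data": {
  "plan": [
    [[110,98,0,-13,0.6],[110,98,0,-13,0.6],[110,98,0,-13,0.6],[110,98,0,-13,0.6],[110,98,0,-13,0.6],[110,98,0,-13,0.6],[110,98,0,-13,0.6]]
  ]
}}

```text
t: 21.8
eef_pos: [517.5, 390.4, 150.3]
tcp_rot: [-3.14, -0.0, 2.269]
ft_force: [0.1, -1.1, 0.4]
opening: 0.8
grip_force: 0.0
```

```bash
python3 - <<'E'
from h import *
lem_report()
plan([(517.3,392,13,130.5)])
E
```

```text
lemon [ 406.4 -104.9] axis yaw 94.1 area 296.5 ax [16.8 22.8] tri [ 405.5 -103.9   36.9]
lemon [4.728e+02 1.000e-01] axis yaw 93.4 area 291.0 ax [16.5 22.8] tri [443.5   3.3 100.3]
lemon [ 476.1 -109.6] axis yaw 83.6 area 296.5 ax [16.6 23.1] tri [ 440.2 -103.5   41.2]
lemon [522.1 386.3] axis yaw 55.0 area 229.0 ax [18.  18.5] tri [520.5 387.7  23.2]
t 21.9 at [517.6 390.7 150.8 130. ] op 76.2 F [-0.2  0.  -0.3]
[  1.2   0.6 137.8  -0.5] rows 3.3 -> [517.3 392.   13.  130.5] j6 -0.06
```

{"op": "step_arm", "data": {
  "plan": [
    [[1,0,40,0,0.6],[1,0,80,0,0.6],[1,0,115,0,0.6],[1,0,136,0,0.6],[1,0,136,0,0.6],[1,0,136,0,-1],[1,0,136,0,-1],[1,0,136,0,-1]]
  ]
}}

```text
t: 22.57
eef_pos: [517.8, 393.7, 16.8]
tcp_rot: [3.138, 0.0, 2.27]
ft_force: [0.8, -0.8, -0.3]
opening: 0.641
grip_force: 0.0
```

{"op": "step_arm", "data": {
  "plan": [
    [[0,0,0,0,-1],[0,0,0,0,-1],[0,0,0,0,-1],[0,0,0,0,-1],[0,0,0,0,-1],[0,0,0,0,-1]]
  ]
}}

```text
t: 23.07
eef_pos: [517.3, 393.6, 16.5]
tcp_rot: [3.14, 0.001, 2.271]
ft_force: [-0.5, -2.9, 8.0]
opening: 0.559
grip_force: 30.0
```

{"op": "step_arm", "data": {
  "plan": [
    [[0,0,-30,0,-1],[0,0,-70,0,-1],[0,0,-110,0,-1],[0,0,-137,0,-1],[0,0,-137,0,-1],[0,0,-137,0,-1]]
  ]
}}

```text
t: 23.57
eef_pos: [517.2, 393.8, 153.9]
tcp_rot: [3.138, 0.001, 2.271]
ft_force: [-0.3, 0.1, -1.4]
opening: 0.561
grip_force: 30.0
```

```bash
python3 - <<'E'
from h import *
g=kw(-31,52)
plan([(480,250,150,117),(430,110,150,104),(*g,150,91.6),(*g,19,91.6)])
E
```

```text
t 23.6 at [517.2 393.8 153.9 130.1] op 53.3 F [-0.3  0.1 -1.4]
[ -86.1 -121.1    3.9   13.1] rows 3.6 -> [480. 250. 150. 117.] j6 0.01
[-102.  -108.1   -0.    13. ] rows 3.6 -> [430. 110. 150. 104.] j6 0.01
[-102.7  -52.    -0.    12.4] rows 2.8 -> [404.4  -2.2 150.   91.6] j6 -0.03
[  0.   0. 131.  -0.] rows 3.1 -> [404.4  -2.2  19.   91.6] j6 -0.03
```

{"op": "step_arm", "data": {
  "plan": [
    [[-86,-121,3,13,-1],[-86,-121,3,13,-1],[-86,-121,3,13,-1],[-86,-121,3,13,-1],[-86,-121,3,13,-1],[-86,-121,3,13,-1],[-86,-121,3,13,-1]]
  ]
}}

```text
t: 24.15
eef_pos: [479.8, 250.1, 148.0]
tcp_rot: [-3.141, -0.0, 2.043]
ft_force: [0.5, -0.4, -2.0]
opening: 0.561
grip_force: 30.0
```

{"op": "step_arm", "data": {
  "plan": [
    [[-102,-108,0,13,-1],[-102,-108,0,13,-1],[-102,-108,0,13,-1],[-102,-108,0,13,-1],[-102,-108,0,13,-1],[-102,-108,0,13,-1],[-102,-108,0,13,-1]]
  ]
}}

```text
t: 24.73
eef_pos: [430.7, 110.7, 148.4]
tcp_rot: [3.141, -0.0, 1.817]
ft_force: [0.5, -0.7, -0.9]
opening: 0.561
grip_force: 30.0
```

{"op": "step_arm", "data": {
  "plan": [
    [[-102,-52,0,12.5,-1],[-102,-52,0,12.5,-1],[-102,-52,0,12.5,-1],[-102,-52,0,12.5,-1],[-102,-52,0,12.5,-1],[-102,-52,0,12.5,-1]]
  ]
}}

```text
t: 25.23
eef_pos: [405.1, -1.0, 148.5]
tcp_rot: [3.141, -0.0, 1.599]
ft_force: [1.0, 0.2, -0.1]
opening: 0.565
grip_force: 30.0
```

```bash
python3 - <<'E'
from h import *
g=kw(-31,52)
plan([(*g,150,91.6),(*g,19,91.6)])
E
```

```text
t 25.2 at [405.1  -1.  148.5  91.6] op 53.6 F [ 1.   0.2 -0.1]
[-1.2 -0.8 -1.5  0. ] rows 0.1 -> [404.4  -2.2 150.   91.6] j6 -0.03
[  0.   0. 131.  -0.] rows 3.1 -> [404.4  -2.2  19.   91.6] j6 -0.03
```

{"op": "step_arm", "data": {
  "plan": [
    [[-1,0,40,0,-1],[-1,0,80,0,-1],[-1,0,115,0,-1],[-1,0,128,0,-1],[-1,0,128,0,-1],[-1,0,128,0,0.32],[-1,0,128,0,0.32],[-1,0,128,0,0.32]]
  ]
}}

```text
t: 25.9
eef_pos: [405.0, -2.2, 21.1]
tcp_rot: [3.14, 0.0, 1.6]
ft_force: [-0.3, -0.1, -0.1]
opening: 0.653
grip_force: 0.0
```

{"op": "step_arm", "data": {
  "plan": [
    [[0,0,0,0,0.32],[0,0,0,0,0.32],[0,0,-40,0,0.35],[0,0,-80,0,0.35],[0,0,-120,0,0],[0,0,-151,0,0],[0,0,-151,0,0],[0,0,-151,0,0]]
  ]
}}

```text
t: 26.57
eef_pos: [404.9, -2.9, 173.2]
tcp_rot: [3.137, 0.001, 1.598]
ft_force: [-0.2, -0.2, -0.1]
opening: 0.512
grip_force: 0.0
```

```bash
python3 - <<'E'
from h import *
plan([(440,-180,170,130),(488.7,-363.5,170,170.3),(488.7,-363.5,30,170.3)])
E
```

```text
t 26.6 at [404.9  -2.9 173.2  91.6] op 48.7 F [-0.2 -0.2 -0.1]
[-178.    30.2    3.2  -38.4] rows 5.4 -> [ 440. -180.  170.  130.] j6 -1.09
[-171.9  -80.6   -0.   -40.3] rows 5.6 -> [ 488.7 -363.5  170.   170.3] j6 -2.04
[  0.   0. 140.  -0.] rows 3.4 -> [ 488.7 -363.5   30.   170.3] j6 -2.04
```

```bash
python3 - <<'E'
from h import *
plan([(450,-185,170,86),(488.7,-363.5,150,80.4),(488.7,-363.5,27,80.4)],(404.5,-2.5,172,91.6))
E
```

```text
[-183.7   40.4    2.     5.6] rows 4.5 -> [ 450. -185.  170.   86.] j6 -0.32
[-175.4   51.1   20.     5.6] rows 4.4 -> [ 488.7 -363.5  150.    80.4] j6 -0.47
[  0.   0. 123.  -0.] rows 2.9 -> [ 488.7 -363.5   27.    80.4] j6 -0.47
```

{"op": "step_arm", "data": {
  "plan": [
    [[-184,40,2,5.6,0],[-184,40,2,5.6,0],[-184,40,2,5.6,0],[-184,40,2,5.6,0],[-184,40,2,5.6,0],[-184,40,2,5.6,0],[-184,40,2,5.6,0],[-184,40,2,5.6,0]]
  ]
}}

```text
t: 27.23
eef_pos: [448.7, -184.9, 168.4]
tcp_rot: [-3.139, -0.001, 1.501]
ft_force: [-0.5, -0.7, -0.1]
opening: 0.502
grip_force: 0.0
```

{"op": "step_arm", "data": {
  "plan": [
    [[-175,51,20,5.6,0],[-175,51,20,5.6,0],[-175,51,20,5.6,0],[-175,51,20,5.6,0],[-175,51,20,5.6,0],[-175,51,20,5.6,0],[-175,51,20,5.6,0],[-175,51,20,5.6,0]]
  ]
}}

```text
t: 27.9
eef_pos: [488.0, -361.9, 149.3]
tcp_rot: [-3.141, -0.001, 1.404]
ft_force: [-0.6, 0.3, -0.8]
opening: 0.497
grip_force: 0.0
```

```bash
python3 - <<'E'
from h import *
lem_report("4")
plan([(488.7,-363.5,27,80.4)])
i=cv2.imread("pics/top4.png"); j=cv2.imread("pics/side4.png")
a=cv2.resize(i[180:285,255:485],None,fx=3.4,fy=3.4,interpolation=2); b=cv2.resize(j[140:260,290:400],None,fx=2.2,fy=2.2,interpolation=2)
o=np.zeros((357+264,782,3),np.uint8)[:600]; o[:357]=a; o[357:,:242]=b[:243]; cv2.imwrite("pics/c4.png",o)
E
```

```text
lemon [403.7  -3.5] axis yaw 95.0 area 291.0 ax [16.6 22.7] tri [411.   -4.   78.4]
lemon [412.1 -97.7] axis yaw 115.6 area 183.0 ax [11.9 22.8] tri [409.3 -97.7  24.1]
lemon [4.728e+02 1.000e-01] axis yaw 93.4 area 291.0 ax [16.5 22.8] tri [ 4.768e+02 -4.000e-01  8.470e+01]
lemon [ 476.1 -109.6] axis yaw 83.6 area 296.5 ax [16.6 23.1] tri [ 476.8 -110.2   21.5]
t 28.0 at [ 488.2 -362.1  149.8   80.5] op 47.6 F [ 0.   0.2 -0.4]
[-1.300e+00  7.000e-01  1.228e+02  1.000e-01] rows 2.9 -> [ 488.7 -363.5   27.    80.4] j6 -0.47
```

View pics/c4.png

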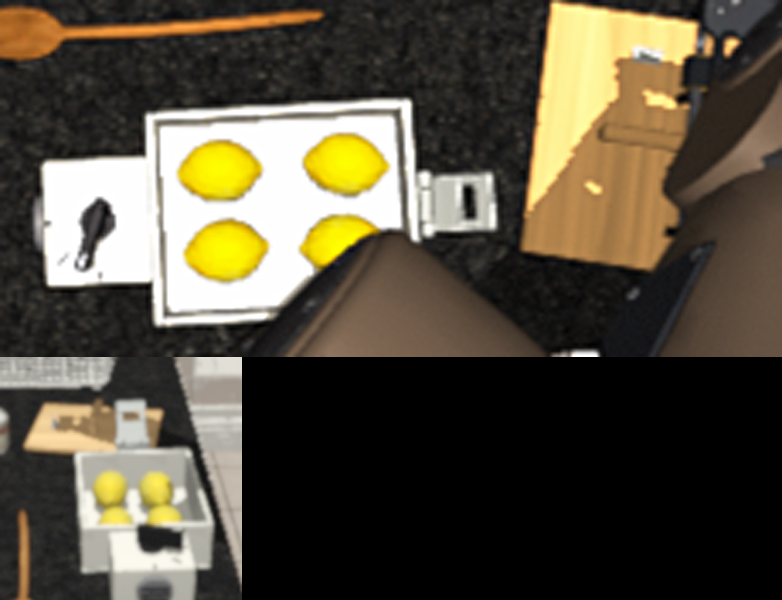

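All four lemons lie in one layer in the keeper (crop (220,170), (345,163), (227,250), (343,240)). The lid hasn't moved, so I'll grip the handle.

{"op": "step_arm", "data": {
  "plan": [
    [[-1,1,40,0,0],[-1,1,80,0,-0.3],[-1,1,110,0,-0.3],[-1,1,123,0,-0.3],[-1,1,123,0,-0.3],[-1,1,123,0,-1],[-1,1,123,0,-1],[-1,1,123,0,-1]]
  ]
}}

```text
t: 28.67
eef_pos: [489.7, -365.1, 28.2]
tcp_rot: [3.139, 0.001, 1.404]
ft_force: [4.2, 0.5, -0.0]
opening: 0.196
grip_force: 1.1
```

{"op": "step_arm", "data": {
  "plan": [
    [[0,0,0,0,-1],[0,0,0,0,-1],[0,0,0,0,-1],[0,0,0,0,-1],[0,0,0,0,-1],[0,0,0,0,-1],[0,0,0,0,-1]]
  ]
}}

```text
t: 29.25
eef_pos: [489.8, -365.3, 28.2]
tcp_rot: [3.139, 0.001, 1.403]
ft_force: [1.5, 2.2, 8.2]
opening: 0.145
grip_force: 30.0
```

{"op": "step_arm", "data": {
  "plan": [
    [[0,0,-10,0,-1],[0,0,-35,0,-1],[0,0,-70,0,-1],[0,0,-110,0,-1],[0,0,-150,0,-1],[0,0,-185,0,-1],[0,0,-185,0,-1],[0,0,-185,0,-1]]
  ]
}}

```text
t: 29.92
eef_pos: [489.0, -365.1, 214.1]
tcp_rot: [3.138, 0.002, 1.403]
ft_force: [-1.2, 0.1, -2.2]
opening: 0.145
grip_force: 30.0
```

```bash
python3 - <<'E'
from h import *
print(env.state()["moment"].round(2))
plan([(478,-255,215,54),(460,-150,215,28),(*KC,215,1.6)])
E
```

```text
[-0.06  0.06  0.02]
t 29.9 at [ 489.  -365.1  214.1   80.4] op 13.8 F [-1.2  0.1 -2.2]
[106.7 -29.2  -0.9  26.4] rows 3.7 -> [ 478. -255.  215.   54.] j6 0.14
[ 74.4 -76.3  -0.   26. ] rows 3.6 -> [ 460. -150.  215.   28.] j6 0.77
[ 24.9 -96.3  -0.   26.4] rows 3.7 -> [436.8 -53.3 215.    1.6] j6 1.42
```

{"op": "step_arm", "data": {
  "plan": [
    [[20,-5,0,5,-1],[50,-13,0,11,-1],[80,-22,0,18,-1],[107,-29,0,26.4,-1],[107,-29,0,26.4,-1],[107,-29,0,26.4,-1]]
  ]
}}

```text
t: 30.42
eef_pos: [477.7, -253.2, 210.7]
tcp_rot: [-3.14, 0.0, 0.944]
ft_force: [0.2, -0.5, -2.1]
opening: 0.144
grip_force: 30.0
```

{"op": "step_arm", "data": {
  "plan": [
    [[18,-19,0,6,-1],[38,-38,0,13,-1],[56,-57,0,19,-1],[74,-76,0,26,-1],[74,-76,0,26,-1],[74,-76,0,26,-1]]
  ]
}}

```text
t: 30.92
eef_pos: [460.1, -149.9, 211.1]
tcp_rot: [-3.141, 0.001, 0.492]
ft_force: [0.5, 0.0, -2.5]
opening: 0.145
grip_force: 30.0
```

{"op": "step_arm", "data": {
  "plan": [
    [[6,-24,0,6,-1],[12,-48,0,13,-1],[19,-72,0,19,-1],[25,-96,0,26.4,-1],[25,-96,0,26.4,-1],[25,-96,0,26.4,-1],[25,-96,0,26.4,-1]]
  ]
}}

```text
t: 31.5
eef_pos: [437.9, -54.6, 211.4]
tcp_rot: [3.141, -0.0, 0.032]
ft_force: [0.7, -0.2, -2.3]
opening: 0.147
grip_force: 30.0
```

```bash
python3 - <<'E'
from h import *
plan([(*KC,94,1.6)])
for n in("top","side"): cv2.imwrite(f"pics/{n}5.png",env.read_camera(n))
i=cv2.imread("pics/top5.png"); j=cv2.imread("pics/side5.png")
o=np.zeros((600,800,3),np.uint8); o[:340,:]=cv2.resize(i[170:306,250:570],None,fx=2.5,fy=2.5,interpolation=2)
o[340:,:300]=cv2.resize(j[100:230,280:430],None,fx=2,fy=2,interpolation=2); cv2.imwrite("pics/c5.png",o)
E
```

```text
t 31.5 at [437.9 -54.6 211.4   1.8] op 14.0 F [ 0.7 -0.2 -2.3]
[ -1.1  -1.4 117.4   0.2] rows 2.8 -> [436.8 -53.3  94.    1.6] j6 1.42
```

View pics/c5.png

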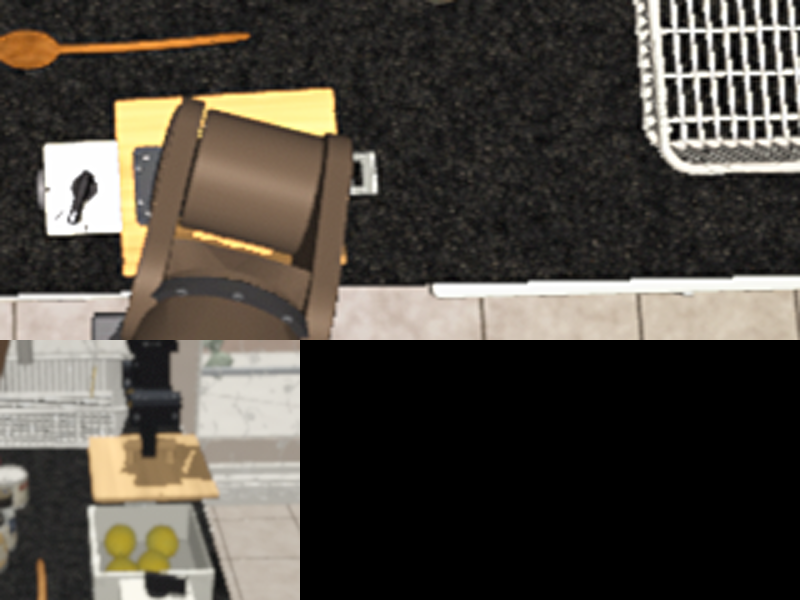

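```bash
python3 - <<'E'
from h import *
f=lambda u,v:(250+(u+.5)/2.5-.5,170+(v+.5)/2.5-.5)
P=[onz("top",*f(*q),199)[:2] for q in((115,101),(335,88),(123,276))]
W=[kw(88,111),kw(88,-111),kw(-88,111)]
for p,w in zip(P,W): print(p.round(1),w.round(1),(p-w).round(1))
d=P[0]-P[1]; print("yaw",np.degrees(np.arctan2(d[1],d[0]))-90)
# side view: panel top corners, crop *2 offset (280,100), y0 340
g=lambda u,v:(280+(u+.5)/2-.5,100+(v-340+.5)/2-.5)
for q in((94,494),(217,490),(88,437),(196,435)): print("side",onz("side",*g(*q),199)[:2].round(1))
E
```

```text
[519.5  57.5] [521.7  60.1] [-2.2 -2.6]
[ 526.8 -165.5] [ 527.9 -161.8] [-1.1 -3.7]
[344.9  53.1] [345.7  55.2] [-0.9 -2.1]
yaw 1.8735975703659022
side [522.5  48. ]
side [349.1  42.8]
side [ 529.4 -162.2]
side [ 353.4 -161.8]
```

{"op": "step_arm", "data": {
  "plan": [
    [[1,-2,0,0,-1],[1,-2,30,0,-1],[1,-2,65,0,-1],[1,-2,90,0,-1],[1,-2,103,0,-1],[1,-2,103,0,-1],[1,-2,103,0,-1]]
  ]
}}

```text
t: 32.18
eef_pos: [438.3, -51.8, 108.3]
tcp_rot: [-3.141, 0.001, 0.028]
ft_force: [1.0, -0.7, -2.2]
opening: 0.146
grip_force: 30.0
```

{"op": "step_arm", "data": {
  "plan": [
    [[0,0,3,0,-1],[0,0,6,0,-1],[0,0,9,0,-1],[0,0,11,0,-1],[0,0,11,0,-1]]
  ]
}}

```text
t: 32.6
eef_pos: [438.2, -51.5, 97.5]
tcp_rot: [-3.142, -0.0, 0.028]
ft_force: [-0.2, 0.4, -2.3]
opening: 0.145
grip_force: 30.0
```

```bash
python3 - <<'E'
from h import *
plan([])
print(env.state()["moment"].round(2))
E
```

```text
t 32.6 at [438.2 -51.5  97.5   1.6] op 13.8 F [-0.2  0.4 -2.3]
[-0.01  0.14  0.04]
```

{"op": "step_arm", "data": {
  "plan": [
    [[0,0,1.5,0,-1],[0,0,3,0,-1],[0,0,4,0,-1],[0,0,4,0,-1]]
  ]
}}

```text
t: 32.93
eef_pos: [438.3, -51.5, 94.2]
tcp_rot: [3.141, -0.001, 0.028]
ft_force: [-2.4, 0.7, 10.7]
opening: 0.145
grip_force: 30.0
```

{"op": "step_arm", "data": {
  "plan": [
    [[0,0,0,0,-0.3],[0,0,0,0,-0.3],[0,0,0,0,-0.3],[0,0,0,0,-0.3],[0,0,-30,0,-0.3],[0,0,-70,0,-0.3],[0,0,-105,0,-0.3],[0,0,-105,0,-0.3]]
  ]
}}

```text
t: 33.6
eef_pos: [440.3, -52.0, 203.9]
tcp_rot: [3.139, -0.008, 0.028]
ft_force: [-0.2, -0.1, -0.4]
opening: 0.349
grip_force: 0.0
```

{"op": "step_arm", "data": {
  "plan": [
    [[100,-220,0,0,-1],[100,-220,0,0,-1],[100,-220,0,0,-1],[100,-220,0,0,-1],[100,-220,0,0,-1],[100,-220,0,0,-1],[100,-220,0,0,-1],[100,-220,0,0,-1]]
  ]
}}

```text
t: 34.27
eef_pos: [531.8, 172.5, 197.6]
tcp_rot: [3.141, 0.001, 0.03]
ft_force: [-0.7, -0.1, -0.0]
opening: 0.007
grip_force: 0.0
```

```bash
python3 - <<'E'
from h import *
plan([])
for n in("top","side"): cv2.imwrite(f"pics/{n}6.png",env.read_camera(n))
i=cv2.imread("pics/top6.png"); j=cv2.imread("pics/side6.png")
o=np.zeros((600,800,3),np.uint8); o[:300,:]=cv2.resize(i[200:275,240:440],None,fx=4,fy=4,interpolation=2)
o[300:,:320]=cv2.resize(j[165:240,315:395],None,fx=4,fy=4,interpolation=2); cv2.imwrite("pics/c6.png",o)
E
```

```text
t 34.3 at [531.8 172.5 197.6   1.7] op 0.7 F [-0.7 -0.1 -0. ]
```

View pics/c6.png

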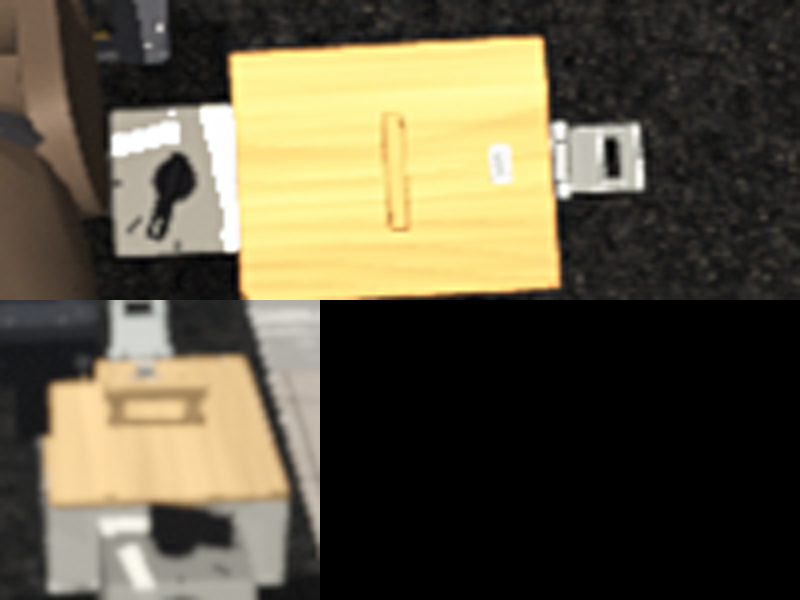

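The lid is seated, with its tab at crop (500,163) on the hasp's side; the hasp leans out with its tip at (643,158).

```bash
python3 - <<'E'
from h import *
f=lambda u,v:(240+(u+.5)/4-.5,200+(v+.5)/4-.5)
R=np.array([[np.cos(KY),-np.sin(KY)],[np.sin(KY),np.cos(KY)]])
k=lambda p:(R.T@(p[:2]-KC)).round(1)
print("tab",k(onz("top",*f(500,163),92)))
for q in((230,53),(544,37),(560,287),(243,300)): print("lid corner",k(onz("top",*f(*q),82)))
for q in((552,123),(553,197)): print("hinge ends",k(onz("top",*f(*q),84)))
best=min(np.arange(1.8,2.5,.01),key=lambda t:abs(proj("top",[*kw(0,-117+66*np.cos(t)),84+66*np.sin(t)])[0]-f(643,0)[0]))
print("theta",best, "tip",-117+66*np.cos(best),84+66*np.sin(best)); z=84+66*np.sin(best)
for q in((641,124),(641,190)): print("tip ends",k(onz("top",*f(*q),z)))
a=kw(0,-215)
plan([(490,0,200,1.6),(*a,200,1.6),(*a,114,1.6),(*kw(0,-101),114,1.6)])
E
```

```text
tab [ -0.3 -72.6]
lid corner [ 87.2 111.8]
lid corner [  86.5 -110.8]
lid corner [ -88.1 -109.6]
lid corner [-85.5 111.1]
hinge ends [  25.6 -111.8]
hinge ends [ -25.8 -108.9]
theta 2.3700000000000006 tip -164.30886978091183 130.02033072515587
tip ends [  20.9 -164.6]
tip ends [ -23.  -161.2]
t 34.4 at [531.5 170.7 198.1   1.6] op 0.1 F [-0.7  0.4  0.6]
[-46.2 169.4  -1.9  -0. ] rows 4.2 -> [490.    0.  200.    1.6] j6 1.54
[-54.7 266.8  -0.   -0. ] rows 6.5 -> [ 442.8 -268.2  200.     1.6] j6 1.0
[ 0.  0. 86. -0.] rows 2.1 -> [ 442.8 -268.2  114.     1.6] j6 1.0
[  -0. -114.   -0.   -0.] rows 2.7 -> [ 439.6 -154.3  114.     1.6] j6 1.21
```

{"op": "step_arm", "data": {
  "plan": [
    [[-46,169,-2,0,-1],[-46,169,-2,0,-1],[-46,169,-2,0,-1],[-46,169,-2,0,-1],[-46,169,-2,0,-1],[-46,169,-2,0,-1]]
  ]
}}

```text
t: 34.87
eef_pos: [489.7, -2.2, 200.9]
tcp_rot: [3.141, -0.0, 0.022]
ft_force: [0.1, 0.9, 0.0]
opening: 0.002
grip_force: 0.0
```

{"op": "step_arm", "data": {
  "plan": [
    [[-55,267,0,0,-1],[-55,267,0,0,-1],[-55,267,0,0,-1],[-55,267,0,0,-1],[-55,267,0,0,-1],[-55,267,0,0,-1],[-55,267,0,0,-1],[-55,267,0,0,-1]]
  ]
}}

```text
t: 35.53
eef_pos: [442.7, -271.0, 200.4]
tcp_rot: [3.141, -0.0, 0.024]
ft_force: [-0.3, 1.1, -0.4]
opening: 0.005
grip_force: 0.0
```

{"op": "step_arm", "data": {
  "plan": [
    [[0,0,0,0,-1],[0,0,40,0,-1],[0,0,85,0,-1],[0,0,85,0,-1],[0,0,85,0,-1]]
  ]
}}

```text
t: 35.95
eef_pos: [442.8, -265.7, 114.5]
tcp_rot: [-3.139, 0.003, 0.029]
ft_force: [0.1, 0.4, 0.4]
opening: 0.004
grip_force: 0.0
```

```bash
python3 - <<'E'
from h import *
plan([(*kw(0,-101),114,1.6)])
E
```

```text
t 36.0 at [ 442.8 -265.7  114.5    1.7] op 0.4 F [0.1 0.4 0.4]
[ 0.000e+00 -1.115e+02  5.000e-01  1.000e-01] rows 2.7 -> [ 439.6 -154.3  114.     1.6] j6 1.21
```

{"op": "step_arm", "data": {
  "plan": [
    [[0,-20,0,0,-1],[0,-36,0,0,-1],[0,-50,0,0,-1],[0,-64,0,0,-1],[0,-76,0,0,-1],[0,-88,0,0,-1],[0,-100,0,0,-1],[0,-112,0,0,-1]]
  ]
}}

```text
t: 36.62
eef_pos: [440.1, -154.3, 115.9]
tcp_rot: [3.142, -0.0, 0.028]
ft_force: [-0.6, -0.8, 0.6]
opening: 0.005
grip_force: 0.3
```

```bash
python3 - <<'E'
from h import *
plan([(*kw(0,-101),150,1.6),(*kw(0,-75),150,1.6),(*kw(0,-72),110,1.6)])
for n in("top","side"): cv2.imwrite(f"pics/{n}7.png",env.read_camera(n))
j=cv2.imread("pics/side7.png")
cv2.imwrite("pics/c7.png",cv2.resize(j[130:240,300:400],None,fx=5,fy=5,interpolation=2))
E
```

```text
t 36.6 at [ 440.1 -154.3  115.9    1.6] op 0.5 F [-0.6 -0.8  0.6]
[ -0.5  -0.1 -34.1   0. ] rows 0.8 -> [ 439.6 -154.3  150.     1.6] j6 1.21
[  0. -26.  -0.  -0.] rows 0.6 -> [ 438.9 -128.3  150.     1.6] j6 1.26
[-0. -3. 40. -0.] rows 1.0 -> [ 438.8 -125.3  110.     1.6] j6 1.26
```

View pics/c7.png

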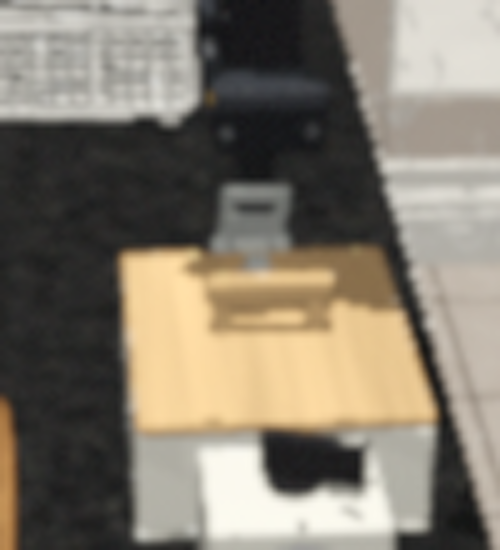

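Side crop: the finger has pushed the hasp inward, its tip now at about (256,185). Next I push a little further, then press from above.

{"op": "step_arm", "data": {
  "plan": [
    [[0,-8,0,0,-1],[0,-16,0,0,-1],[0,-16,-5,0,-1],[0,-14,-38,0,-1],[0,-14,-38,0,-1],[0,-32,-38,0,-1],[0,-32,-38,0,-1],[0,-32,-38,0,-1]]
  ]
}}

```text
t: 37.38
eef_pos: [439.2, -123.3, 153.8]
tcp_rot: [-3.142, -0.0, 0.029]
ft_force: [0.6, 0.2, -0.0]
opening: 0.004
grip_force: 0.0
```

{"op": "step_arm", "data": {
  "plan": [
    [[0,0,10,0,-1],[0,-2,20,0,-1],[0,-5,30,0,-1],[0,-8,38,0,-1],[0,-12,46,0,-1],[0,-16,53,0,-1],[0,-16,57,0,-1],[0,-16,57,0,-1]]
  ]
}}

```text
t: 38.05
eef_pos: [438.5, -107.2, 95.8]
tcp_rot: [-3.141, 0.001, 0.028]
ft_force: [-0.0, -0.2, 0.5]
opening: 0.002
grip_force: 0.0
```

```bash
python3 - <<'E'
from h import *
plan([(*kw(0,-53),88,1.6)])
for n in("top","side"): cv2.imwrite(f"pics/{n}8.png",env.read_camera(n))
j=cv2.imread("pics/side8.png")
cv2.imwrite("pics/c8.png",cv2.resize(j[130:240,300:400],None,fx=5,fy=5,interpolation=2))
E
```

```text
t 38.0 at [ 438.5 -107.2   95.8    1.6] op 0.2 F [-0.  -0.2  0.5]
[-0.2 -1.   7.8  0. ] rows 0.2 -> [ 438.3 -106.3   88.     1.6] j6 1.3
```

View pics/c8.png

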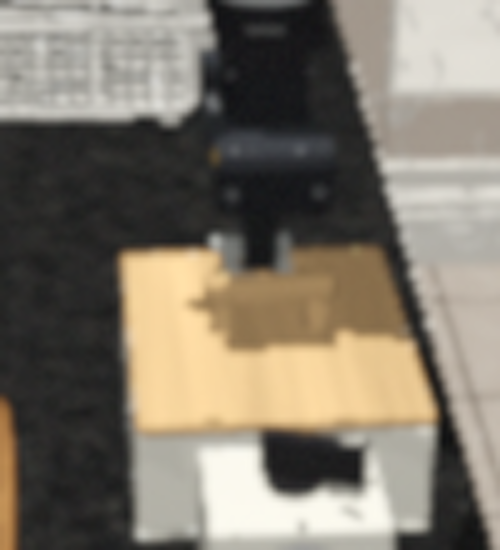

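Finger is on the nearly flat hasp; I'll press down the remaining ~8 mm.

{"op": "step_arm", "data": {
  "plan": [
    [[0,0,2,0,-1],[0,0,4,0,-1],[0,0,6,0,-1],[0,0,7,0,-1],[0,0,8,0,-1],[0,0,8,0,-1]]
  ]
}}

```text
t: 38.65
eef_pos: [439.0, -107.6, 89.6]
tcp_rot: [3.141, -0.001, 0.028]
ft_force: [-4.3, 1.3, 21.1]
opening: 0.002
grip_force: 10.8
```

{"op": "step_arm", "data": {
  "plan": [
    [[0,0,0,0,-1],[0,0,-40,0,-1],[0,0,-80,0,-1],[0,0,-112,0,-1],[0,0,-112,0,-1]]
  ]
}}

```text
t: 39.07
eef_pos: [440.7, -108.2, 205.8]
tcp_rot: [3.138, -0.008, 0.028]
ft_force: [-1.2, -0.4, 0.3]
opening: 0.001
grip_force: 0.0
```

```bash
python3 - <<'E'
from h import *
plan([(470,0,200,1.6),(480,100,200,40)])
E
```

```text
t 39.1 at [ 440.7 -108.2  205.8    1.6] op 0.1 F [-1.2 -0.4  0.3]
[  32.4 -107.4    5.8    0. ] rows 2.7 -> [470.    0.  200.    1.6] j6 1.54
[ 12.8 -99.7  -0.  -38.4] rows 5.4 -> [480. 100. 200.  40.] j6 1.08
```

{"op": "step_arm", "data": {
  "plan": [
    [[90,-290,2,0,-0.2],[90,-290,2,0,-0.2],[90,-290,2,0,-0.2],[90,-290,2,0,-0.2],[90,-290,2,0,-0.2],[90,-290,2,0,-0.2],[90,-290,2,0,-0.2],[90,-290,2,0,-0.2]]
  ]
}}

```text
t: 39.73
eef_pos: [521.3, 189.3, 198.0]
tcp_rot: [-3.141, -0.001, 0.031]
ft_force: [-0.4, 0.8, -0.4]
opening: 0.398
grip_force: 0.0
```

```bash
python3 - <<'E'
from h import *
plan([])
for n in("top","side"): cv2.imwrite(f"pics/{n}9.png",env.read_camera(n))
i=cv2.imread("pics/top9.png"); j=cv2.imread("pics/side9.png")
o=np.zeros((600,800,3),np.uint8); o[:300,:400]=cv2.resize(i[215:265,345:411][:50,:66],(400,300),interpolation=2)
o[:300,400:]=cv2.resize(i[215:265,255:321],(400,300),interpolation=2)
o[300:,:400]=cv2.resize(j[165:240,305:405],None,fx=4,fy=4,interpolation=2); cv2.imwrite("pics/c9.png",o)
E
```

```text
t 39.7 at [521.3 189.3 198.    1.8] op 37.9 F [-0.4  0.8 -0.4]
```

View pics/c9.png

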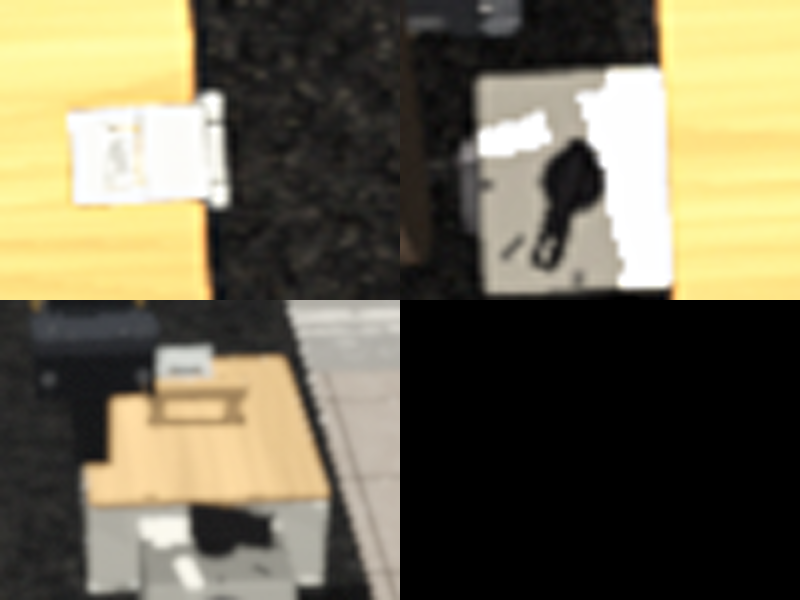

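The hasp lies flat with the tab through its slot (crop (120,155)). The lever is at about 15°, hub at crop (573,175) and tip at (545,262).

```bash
python3 - <<'E'
from h import *
plan([(432.8,102.6,180,-13.4),(432.8,102.6,77,-13.4)])
i=cv2.imread("pics/top9.png"); g=cv2.cvtColor(i,cv2.COLOR_BGR2GRAY)[225:262,270:290]
m=(g<70).astype(np.uint8); n,l,s,c=cv2.connectedComponentsWithStats(m)
k=max(range(1,n),key=lambda k:s[k,4] if s[k,0]>0 else 0); print(s[k],c[k]+[270,225])
for r in range(37): 
    xs=np.where(l[r]==k)[0]
    if len(xs): print(r+225,270+xs.min(),270+xs.max(),end="; ")
print(proj("top",[*kw(0,156),100]),proj("top",[*kw(0,156),72]))
E
```

```text
t 39.8 at [520.6 186.8 197.8   1.8] op 38.1 F [ 0.8 -1.  -0.9]
[-90.4  81.5  17.8  15.2] rows 2.9 -> [432.8 102.6 180.  -13.4] j6 2.04
[  0.  -0. 103.  -0.] rows 2.5 -> [432.8 102.6  77.  -13.4] j6 2.04
[  8  13  10  22 109] [282.3853211  246.59633028]
238 284 284; 239 283 285; 240 282 286; 241 280 286; 242 280 286; 243 279 287; 244 279 287; 245 279 287; 246 279 287; 247 279 287; 248 280 286; 249 280 285; 250 279 283; 251 279 282; 252 279 282; 253 279 282; 254 278 281; 255 281 281; 256 280 281; 257 280 281; 258 280 280; 259 279 279; [282.31422995 244.70662661] [283.28132438 244.60109511]
```

{"op": "step_arm", "data": {
  "plan": [
    [[-90,81,18,16,-0.2],[-90,81,18,16,-0.2],[-90,81,18,16,-0.2],[-90,81,18,16,-0.2],[-90,81,18,16,-0.2],[-90,81,18,16,-0.2],[-90,81,18,16,-0.2]]
  ]
}}

```text
t: 40.42
eef_pos: [433.8, 101.3, 180.8]
tcp_rot: [-3.141, -0.001, -0.251]
ft_force: [-0.1, 1.2, -0.7]
opening: 0.403
grip_force: 0.0
```

```bash
python3 - <<'E'
from h import *
plan([(432.6,102.6,77,-14.4)])
E
```

```text
t 40.4 at [433.8 101.3 180.8 -14.4] op 38.2 F [-0.1  1.2 -0.7]
[ -1.5  -1.  103.8  -0. ] rows 2.5 -> [432.6 102.6  77.  -14.4] j6 2.05
```

{"op": "step_arm", "data": {
  "plan": [
    [[-1,-1,30,0,-0.2],[-1,-1,65,0,-0.2],[-1,-1,90,0,-0.2],[-1,-1,103,0,-0.2],[-1,-1,103,0,-0.2],[-1,-1,103,0,-0.2]]
  ]
}}

```text
t: 40.92
eef_pos: [432.6, 102.9, 77.2]
tcp_rot: [3.141, 0.001, -0.251]
ft_force: [0.5, 0.3, 0.3]
opening: 0.401
grip_force: 0.0
```

{"op": "step_arm", "data": {
  "plan": [
    [[0,0,0,0,-1],[0,0,0,0,-1],[0,0,0,0,-1],[0,0,0,0,-1],[0,0,0,0,-1],[0,0,0,0,-1],[0,0,0,0,-1],[0,0,0,0,-1]]
  ]
}}

```text
t: 41.58
eef_pos: [432.7, 103.8, 78.3]
tcp_rot: [-3.139, -0.002, -0.252]
ft_force: [-0.5, 13.3, 6.0]
opening: 0.123
grip_force: 30.0
```

```bash
python3 - <<'E'
from h import *
plan([]); print(env.state()["moment"].round(2))
E
```

```text
t 41.6 at [432.7 103.8  78.3 -14.4] op 11.7 F [-0.5 13.3  6. ]
[ 2.55  0.34 -0.08]
```

{"op": "step_arm", "data": {
  "plan": [
    [[0,-1,0,0,-1],[0,-1,0,6,-1],[0,-1,0,12,-1],[0,-1,0,18,-1],[0,-1,0,24,-1],[0,-1,0,29,-1],[0,-1,0,29,-1],[0,-1,0,29,-1]]
  ]
}}

```text
t: 42.25
eef_pos: [432.7, 104.1, 78.3]
tcp_rot: [-3.14, -0.0, -0.758]
ft_force: [-2.3, 5.4, 7.4]
opening: 0.125
grip_force: 30.0
```

```bash
python3 - <<'E'
from h import *
plan([]); print(env.state()["moment"].round(2), env.state()["joints"][5])
E
```

```text
t 42.2 at [432.7 104.1  78.3 -43.5] op 11.9 F [-2.3  5.4  7.4]
[ 1.    0.47 -0.06] 2.415226037657916
```

Yaw −43.5° puts the lever at 45°. Release, retreat and check.

{"op": "step_arm", "data": {
  "plan": [
    [[0,0,0,0,-0.3],[0,0,0,0,-0.3],[0,0,0,0,-0.3],[0,0,0,0,-0.3],[0,0,0,0,-0.3],[0,0,-35,0,-0.3],[0,0,-75,0,-0.3],[0,0,-110,0,-0.3]]
  ]
}}

```text
t: 42.92
eef_pos: [432.1, 103.5, 189.1]
tcp_rot: [3.141, 0.001, -0.758]
ft_force: [1.4, -0.2, -0.2]
opening: 0.349
grip_force: 0.0
```

{"op": "step_arm", "data": {
  "plan": [
    [[-90,-190,0,0,-0.3],[-90,-190,0,0,-0.3],[-90,-190,0,0,-0.3],[-90,-190,0,0,-0.3],[-90,-190,0,0,-0.3],[-90,-190,0,0,-0.3],[-90,-190,0,0,-0.3],[-90,-190,0,0,-0.3]]
  ]
}}

```text
t: 43.58
eef_pos: [502.2, 289.6, 186.4]
tcp_rot: [-3.131, 0.024, -0.734]
ft_force: [0.0, -0.6, -0.5]
opening: 0.35
grip_force: 0.0
```

```bash
python3 - <<'E'
from h import *
plan([])
for n in("top","side"): cv2.imwrite(f"pics/{n}10.png",env.read_camera(n))
i=cv2.imread("pics/top10.png"); j=cv2.imread("pics/side10.png")
o=np.zeros((600,800,3),np.uint8); o[:300,:]=cv2.resize(i[200:275,240:440],None,fx=4,fy=4,interpolation=2)
o[300:,:400]=cv2.resize(i[215:265,255:321],(400,300),interpolation=2)
o[300:,400:]=cv2.resize(j[165:240,305:405],None,fx=4,fy=4,interpolation=2); cv2.imwrite("pics/c10.png",o)
E
```

```text
t 43.6 at [502.2 289.6 186.4 -42.1] op 33.3 F [ 0.  -0.6 -0.5]
```

View pics/c10.png

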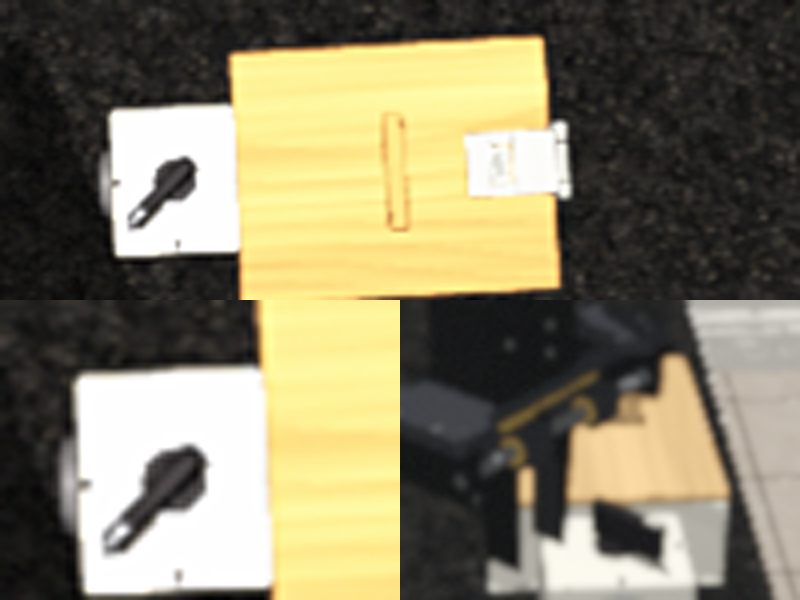

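The lever now covers its long 45° mark (crop tip (113,543), hub (175,475)). The lid is seated, the hasp is flat, and the arm is clear.

```bash
python3 -c "
from cell import env
print(env.job_done())"
```

```text
the job is handed in; nothing more can be done
None
```

I handed the job in at about 44 s of the 192 s allowed: all four lemons are in the keeper, the lid is seated with the tab standing through the flat hasp, and the vent lever is at about 45° by the gripper's angle and the last picture; no verdict came back.

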